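# Isolate and unload the bench warmer

### The arm

A 6-joint arm with a two-finger parallel gripper is mounted at the origin on a cart in front of the work surface, level with it; the furniture and walls round the work are solid. World frame = base frame: x ahead of the robot, y to its left, z up, the work surface at z = 0. Lengths are in m, angles in degrees, forces in N, time in s.
With the tool pointing down it reaches from about 0.3 to 0.75 m from the base axis. Payload 8.5 kg.
Tool frame: the origin (TCP) lies at the very end of the fingers, on their centre line; the grasp point (between the pads) lies 19 mm behind it; x points along the fingers, y is the direction in which the jaws open and shut, and the axes are right-handed (so a half turn about x gives the same grasp; the last joint's range is limited). The gripper opens to 85 mm and grips with 20 to 120 N. Pads are 22 mm wide; open, the fingers measure 114 mm over their backs; the gripper's body (76 mm by 85 mm) begins 54 mm behind the grasp point. The pads swing forward as they close: fully open they stand 13 mm farther back than shut.
Start: joints at [54.528, 21.807, 74.336, -0, 83.858, -12.336], TCP at [0.216, 0.506, 0.207] pointing down, gripper open.
Joint ranges: [-178.18, 178.18], [-50.72, 133.34], [12.68, 142.11], [-81.47, 261.47], [9.98, 163.14], [-165.26, 165.26]. Speed limits (degrees/s): [136.94, 136.94, 180, 180, 180, 180].

### API

Orientations are given as [roll, pitch, yaw] about the fixed x, y, z axes, in that order (R = Rz(yaw) Ry(pitch) Rx(roll)).
In Python, from rig import manip gives the robot as it stands.
- The arm moves only by the tool apply_moves, never from a script. Its argument "commands" is one flat list of numbers, 7 for each row, row after row: the closure in counts, from 0 (fully open) to 255 (shut), then the shift along the tool's x, y, z in mm, then the turn, a rotation vector about the tool's x, y, z in degrees. A call has 1 to 20 rows; each row is the pose to reach, as a shift and turn from the pose commanded when the call began, along the tool's axes at that moment; what a row does not reach only later rows make up. A row lasts 1/12 s, in which the tool goes at most 41.7 mm and 7.16 degrees, less where a joint would pass 70% of its speed; a pose out of reach is approached as far as the arm can. A call with a gripper value outside its range is refused whole. The fingers move at their own pace and stop on an object; "squeeze" is the grip in N (left out, the last holds). Time passes only in rows, so rows that repeat a pose let the fingers close. It gives the time, the measured TCP pose, the force and the opening at its end, in the units of the state.
- manip.sense(): the state, without advancing time (a new reading comes with each control period).
- manip.camera(name): name is "scene" or "side" or "wrist"; returns a dict with "frame" (420x560x3 uint8, red, green, blue), "camera_matrix" (3x3 intrinsics, pixels), "R" (3x3) and "t" (3): a world point X has camera coordinates R X + t. Camera axes: x right, y down, z forward; pixel columns grow to the right and rows downward; lengths in m; the calibration is good to about 2 mm. A picture is of the moment at which its call begins. There is no depth.
- manip.finish_job(): hands the job in, once; it reports no verdict.
Trained networks look in a picture, given as the dict that the camera call returned (one of the last four; its "shot" number tells which), for a name from the list of things; names that differ only in an ending like _2 or _b are one class to them, and where a whole thing is asked for, a point or a joint stands for the part that bears it (a point fixed in the world has none). Each returns a list of dicts, best first, with "confidence" (0 to 1); they miss things now and then, are a little off and sometimes report something else, mostly with a low value. They report only what shows in the picture. A call takes as long as a camera call. They do not tell look-alikes from the thing itself.
- manip.search_frame(picture, target): "extent" ([centre column, centre row, width, height] in pixels, round what is visible of it).
- manip.masks_of(picture, target): "region" (420x560 bool, what is visible of it) and "extent" ([centre column, centre row, width, height] in pixels, round what is visible of it).
- manip.mark_of(picture, target): "at" ([column, row] in pixels: a listed point, or the origin of a listed thing).
The state is a dict: "time": time; "joints": joint angles; "dq": joint speeds; "joint_torque": joint torques, N m; "tcp_pos": TCP position; "tool_rot": TCP orientation; "force": force on the tool from outside, world axes, zero at the start; "wrist_torque": the same for the moment, N m; "finger_gap": finger opening in m.
Only numpy, scipy, OpenCV 4.12 (cv2) and the standard library are available. Lean on these libraries where they do the work, as an engineer would, in place of code of your own. Each camera call takes 0.05 s, during which the arm holds its last target.

### The job

The pots in the bench warmer are ready: first swing the isolator handle to off so that the padlock hole in its tail lines up with the hole in the fixed ear, well enough for a padlock's 8 mm shackle to go through. Then turn the hasp right back off the lid's staple, past upright, open the lid until it stands upright, and stand every pot from the warmer upright in the shallow tray. Finally shut the lid, swing the hasp down over the staple again, leave the isolator off with its holes lined up, and leave the other things on the bench where they are.

Things in the scene. Friction and masses are not known exactly. Their poses are not given: they have to be found in the camera images.
- isolator: isolator box, 90 x 90 x 60 mm high, painted grey, fixed to the bench, the origin under its centre. A steel ear with a 12 mm hole stands out level from its +y side at the top. A black handle turns on top about the vertical through the origin: a flat arm (top 75 mm above the bench) with an upright round grip at one end and a steel tail with a 12 mm padlock hole at the other
- iso_handle (a joint): isolator handle, rad; 0 = on: the grip lies on the box's -x side and the tail on its +x side. It grows counter-clockwise seen from above; at 1.571 (off) the grip lies on the -y side and the tail's hole is right over the ear's hole. There is no stop there: it turns on to 1.95 (and back to -0.1). Stiff: about 3 N at the grip, and it stays where it is left
- handle_grip (a point): on the axis of the upright grip of the isolator handle, a round post 22 mm in diameter, 70 mm from the pivot, from 72 to 117 mm above the bench; this point is 100 mm above the bench
- handle_pivot (a point): on the vertical axis of the isolator handle, 100 mm above the bench
- handle_hole (a point): centre of the 12 mm padlock hole in the handle's tail, 64 mm from the pivot
- ear_hole (a point): centre of the 12 mm padlock hole in the fixed ear, 64 mm from the pivot
- warmer: bench warmer, fixed, 196 mm (x) by 336 mm (y), rim 58 mm high; origin under its centre, -x is its front, z up. Its open chamber, walls 8 mm thick, inner size 180 mm (x) by 240 mm (y), is centred at y = +40 mm, its floor 8 mm above the bench; beside it at -y is a solid grey deck at rim height, which carries the hasp's hinge on a block (40 mm in x by 24 mm in y, top 78 mm above the bench, its hinge lugs a little over 90 mm)
- chamber_floor (a point): centre of the chamber's floor, 8 mm above the bench
- lid (a joint): lid of the warmer, rad; 0 = shut, grows as it is lifted, up to 1.75 (1.57 = upright at the back, then leaning a little back). Frame with a clear window, 196 x 256 x 8 mm, hinged on the back (+x) rim about the warmer's y axis. A friction hinge: it stays at any angle, 3 to 4 N at the handle moves it
- lid_handle (a point): middle of the lid's handle, a round bar 10 mm in diameter and 100 mm long along the warmer's y axis, held in the plane of the lid 34 mm beyond its free edge (open space between bar and edge is 29 mm); 63 mm above the bench when shut, 230 mm from the hinge
- lid_hinge (a point): point on the lid's hinge axis level with the middle of the handle along the axis, 58 mm above the bench
- hasp (a joint): hasp strap, rad; 0 = lying level over the lid with the staple through its slot, grows as it is lifted and turned back off the lid, up to 2.3 (leaning back over the deck). It turns about a line along the warmer's x axis, 88 mm above the bench, and stays where it is left (about 1 to 2 N at its bar). The staple on the lid, 22 mm wide, stands up to 104 mm above the bench when the lid is shut. Nothing holds the lid mechanically: do not lift it with the hasp on
- hasp_bar (a point): middle of the hasp's pull bar, a round bar 9 mm in diameter and 54 mm long along the warmer's x axis, 100 mm from the hasp's hinge, with 25 mm of open space between it and the strap. At 0 it lies 88 mm above the bench, 21 mm over the lid, on the +y side of the hinge
- hasp_hinge (a point): point on the hasp's hinge axis, 88 mm above the bench
- tray: shallow open tray, fixed to the bench, 210 mm (its x) by 350 mm (its y) over all, 47 mm high; inside 194 x 334 mm, floor 3 mm thick; origin under its centre. It and the isolator stand on either side of the warmer, now one way, now the other
- stamp_pad: bystander: flat tin 68 x 106 x 19 mm behind the warmer, to be left where it is; origin under its centre
- stamp: bystander: self-inking stamp 39 x 58 x 74 mm behind the warmer, to be left where it is; origin under its centre
- roll_of_labels: bystander: roll 88 mm in diameter, 51 mm high, behind the warmer, to be left where it is; origin under its centre
- pot_0: small round pot with a fixed lid, 63 mm in diameter, 34 mm high, about 0.07 kg, standing on the chamber floor; origin under its centre, z up. Two or three such pots are there; None at the start means absent
- pot_1: small round pot with a fixed lid, 63 mm in diameter, 34 mm high, about 0.07 kg, standing on the chamber floor; origin under its centre, z up. Two or three such pots are there; None at the start means absent
- pot_2: small round pot with a fixed lid, 63 mm in diameter, 34 mm high, about 0.07 kg, standing on the chamber floor; origin under its centre, z up. Two or three such pots are there; None at the start means absent
There are look-alikes about, which are no part of the job. There is more than one size of the isolator; the one meant has the size given above.

How it is judged (in metres and radians):
On the way, in this order (a step that is already met when the one before it is completed fails the run):
1. the isolator handle is off, its padlock hole within 4 mm of the ear's hole, while the hasp is still over the staple and the lid shut (horizontal distance between handle_hole and ear_hole below 0.004 m and value of joint hasp below 0.3 rad and value of joint lid below 0.08 rad), for 0.3 s.
2. the hasp is turned back off the staple (past 1.7 rad) while the lid is still shut (value of joint hasp above 1.7 rad and value of joint lid below 0.08 rad), for 0.2 s.
3. the lid is open (past 1.4 rad) (value of joint lid above 1.4 rad), for 0.2 s.
4. every pot stands upright in the tray, let go, with the lid still open (x of pot_0 in the frame of tray between -0.085 and 0.085 m and y of pot_0 in the frame of tray between -0.155 and 0.155 m and z of each of pot_0, pot_1, pot_2 in the frame of tray below 0.012 m and angle between each of pot_0, pot_1, pot_2's own z axis and vertical below 0.15 rad and linear speed of each of pot_0, pot_1, pot_2 below 0.03 m/s and contact force between each of pot_0, pot_1, pot_2 and the fingers below 0.1 N and x of pot_1 in the frame of tray between -0.085 and 0.085 m and y of pot_1 in the frame of tray between -0.155 and 0.155 m and x of pot_2 in the frame of tray between -0.085 and 0.085 m and y of pot_2 in the frame of tray between -0.155 and 0.155 m and value of joint lid above 1 rad), for 0.2 s.
5. the lid is shut while the hasp is still turned back (value of joint lid below 0.06 rad and value of joint hasp above 1.2 rad), for 0.2 s.
6. the hasp lies over the staple again (value of joint hasp below 0.12 rad and value of joint lid below 0.06 rad), for 0.2 s.
At the end, for the whole second after the job is handed in: The two padlock holes are within 4 mm of each other seen from above; the lid is shut (below 0.06 rad) and the hasp lies over the staple (below 0.12 rad); every pot stands upright (within 0.15 rad) and still on the tray's floor, let go (all of step 6 and horizontal distance between handle_hole and ear_hole below 0.004 m and x of pot_0 in the frame of tray between -0.085 and 0.085 m and y of pot_0 in the frame of tray between -0.155 and 0.155 m and z of each of pot_0, pot_1, pot_2 in the frame of tray below 0.012 m and angle between each of pot_0, pot_1, pot_2's own z axis and vertical below 0.15 rad and linear speed of each of pot_0, pot_1, pot_2 below 0.03 m/s and contact force between each of pot_0, pot_1, pot_2 and the fingers below 0.1 N and x of pot_1 in the frame of tray between -0.085 and 0.085 m and y of pot_1 in the frame of tray between -0.155 and 0.155 m and x of pot_2 in the frame of tray between -0.085 and 0.085 m and y of pot_2 in the frame of tray between -0.155 and 0.155 m); the robot touches nothing.
It fails at once if the lid is lifted (past 0.15 rad) while the isolator is not off (holes more than 12 mm apart) (value of joint lid above 0.15 rad and horizontal distance between handle_hole and ear_hole above 0.012 m).
It fails at once if the lid is lifted (past 0.15 rad) with the hasp over it (below 1.0 rad) (value of joint lid above 0.15 rad and value of joint hasp below 1 rad).
It fails at once if a bystander (flat tin, stamp, roll) is moved more than 30 mm (distance of any of stamp_pad, stamp, roll_of_labels from where it was at the start of the episode above 0.03 m).
Of pot_0, pot_1, pot_2 only 2 to 3 are there at a start; the rules pass over those that are not, and their reading is None.
At some moment in a run one of pot_0, pot_1, pot_2 may be knocked a few centimetres aside while the robot is not near it.
Once in a run the grip may slacken for a moment while it holds something.
It also fails if it takes over 208 s, if anything falls off the work surface, if the arm or the gripper's body presses on something with over 40 N, if the wrist force passes 120 N, or if a joint passes its speed limit or range.

## Working session

There is one attempt and no reset: what is moved stays moved. The work goes in short steps, Python scripts to look and compute and a tool call to move; the robot and the scene stay as the last step left them, time stands still between calls to the robot, and variables do not carry over. Pictures are saved under pics/ and viewed, and the job is handed in when it is done.

Besides the shell and the picture viewer there is one more tool, called after "Call:" as a command line: name --argument value ..., lists and objects as JSON in quotes. apply_moves: Moves the arm, as the interface text tells. Its arguments: {"type":"object","properties":{"commands":{"type":"array","items":{"type":"number"}},"squeeze":{"type":"number"}},"required":["commands"]}

```bash
ls; mkdir -p pics; cat > h.py <<'E'
import numpy as np, cv2
from rig import manip
from scipy.spatial.transform import Rotation as Ro
def save(p,name): cv2.imwrite('pics/'+name,cv2.cvtColor(p['frame'],cv2.COLOR_RGB2BGR))
def ray(p,uv):
    K=p['camera_matrix'];d=np.linalg.inv(K)@np.array([uv[0],uv[1],1.]);R=np.array(p['R']);t=np.array(p['t'])
    return -R.T@t, R.T@d
def atz(p,uv,z):
    c,d=ray(p,uv);s=(z-c[2])/d[2];return c+s*d
def proj(p,X):
    q=p['camera_matrix']@(np.array(p['R'])@np.array(X)+np.array(p['t']));return q[:2]/q[2]
def tri(obs):
    A=np.zeros((3,3));b=np.zeros(3)
    for p,uv in obs:
        c,d=ray(p,uv);d/=np.linalg.norm(d);M=np.eye(3)-np.outer(d,d);A+=M;b+=M@c
    return np.linalg.solve(A,b)
def tool():
    s=manip.sense();r=s['tool_rot'];return np.array(s['tcp_pos']),Ro.from_euler('xyz',r,degrees=True).as_matrix(),s
E
python3 - <<'E'
from h import *
s=manip.sense();print(s)
ps={}
for n in ['scene','side','wrist']:
    p=manip.camera(n);ps[n]=p;save(p,n+'0.png');print(n,p['R'],p['t'],p['camera_matrix'])
for n in ps:
  p=ps[n]
  for t in ['isolator','warmer','tray','stamp_pad','stamp','roll_of_labels','pot_0','lid_handle','hasp_bar','handle_grip','handle_hole','ear_hole','handle_pivot','lid_hinge','hasp_hinge','chamber_floor']:
    for r in manip.mark_of(p,t)[:4]: print(n,t,np.round(r['at'],1),round(r['confidence'],2))
E
```

```text
pics
{'time': 0.0, 'joints': array([ 5.45279967e+01,  2.18391361e+01,  7.43862070e+01,  4.04198078e-04,
        8.38586270e+01, -1.23378980e+01]), 'dq': array([ 0.0549277 , -0.0352132 ,  0.17671055,  0.02445591,  0.05736039,
        0.01758441]), 'joint_torque': array([-3.61107027e-05, -4.48478937e+01, -2.31277871e+01, -1.70671346e-04,
        4.86570527e-03, -4.46415129e-06]), 'tcp_pos': array([0.21590211, 0.50547977, 0.20642063]), 'tool_rot': array([-102.61206806,   89.91602884, -125.74621683]), 'force': array([-0.85167303,  0.26076905,  0.77528728]), 'wrist_torque': array([ 0.01504274, -0.00806474, -0.00551697]), 'finger_gap': 0.08547382127795959}
scene [[ 0.90073083 -0.43436359 -0.00349834]
 [-0.32017007 -0.65844427 -0.68113307]
 [ 0.29355595  0.61463762 -0.73215128]] [-0.47069351  0.33717527  1.57482627] [[518.61372344   0.         287.82791075]
 [  0.         518.61372344 208.10797157]
 [  0.           0.           1.        ]]
side [[-0.02422418 -0.99966846 -0.00872706]
 [-0.50126369  0.01969875 -0.86507033]
 [ 0.86495543 -0.01658106 -0.50157469]] [0.13096621 0.35672827 1.5592
[... 1878 characters left out ...]
sp_bar [214.4 241.3] 0.35
side handle_grip [125.3 235.2] 0.63
side handle_grip [215.7 242.6] 0.47
side handle_grip [199.2 202. ] 0.39
side handle_hole [147.2 217.1] 0.56
side ear_hole [199.4 236.7] 0.83
side ear_hole [192.4 195.3] 0.73
side ear_hole [113.7 234. ] 0.57
side handle_pivot [136.6 219.3] 0.75
side handle_pivot [213.9 231.9] 0.67
side handle_pivot [295.7 238.5] 0.62
side lid_hinge [296.2 211. ] 0.65
side hasp_hinge [339.1 229.9] 0.45
side chamber_floor [296.  235.1] 0.97
side chamber_floor [198.1 236.8] 0.62
wrist isolator [248.4 364.2] 0.61
wrist isolator [421.1 303. ] 0.56
wrist handle_grip [472.4 302.1] 0.64
wrist handle_hole [471.  409.3] 0.57
wrist ear_hole [547.1 328.1] 0.96
```

View pics/scene0.png

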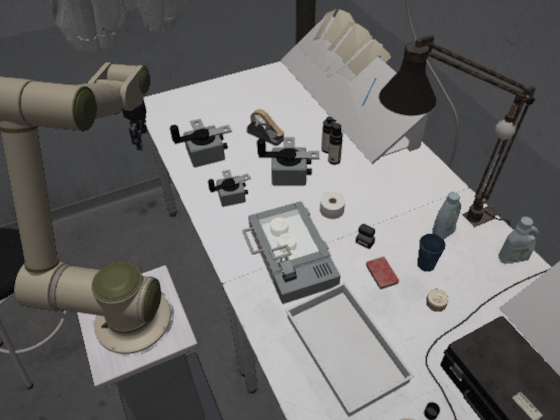

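View pics/side0.png

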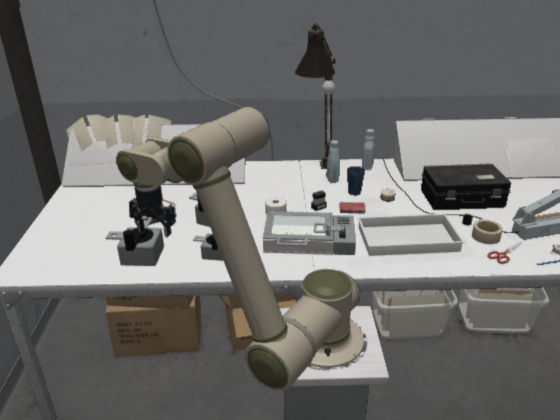

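View pics/wrist0.png

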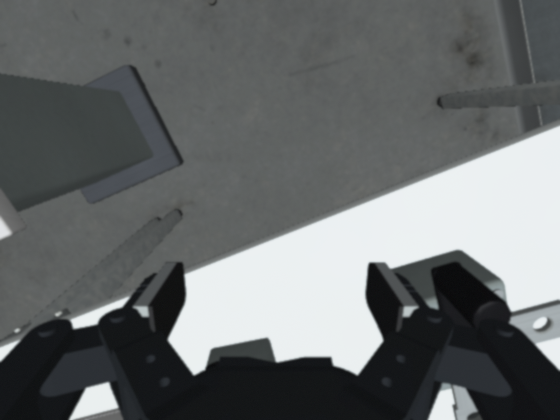

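Three isolators stand in the scene view, at about (205,145), (290,165) and (231,188). The last is clearly smaller. I'll crop each one and measure it.

```bash
python3 - <<'E'
from h import *
p=manip.camera('scene')
c=p['frame'][100:220,150:350];c=cv2.resize(c,(800,480),interpolation=cv2.INTER_CUBIC)
cv2.imwrite('pics/isocrop.png',c[:,:,::-1])
c=p['frame'][190:310,220:380];c=cv2.resize(c,(800,600),interpolation=cv2.INTER_CUBIC)
cv2.imwrite('pics/warmcrop.png',c[:,:,::-1])
for t in ['isolator','iso_handle','warmer','tray','stamp_pad','stamp','roll_of_labels','lid','pot_0','hasp']:
  for r in manip.masks_of(p,t)[:4]:
    m=r['region'].astype(np.uint8);print(t,np.round(r['extent'],1),round(r['confidence'],2),m.sum())
for uv in [(292.7,175),(205,153.9),(231.1,196.9),(292.6,257.6),(348.3,350.1)]: print(uv,atz(p,uv,0).round(3))
E
```

```text
isolator [226.2 190.   36.3  38.8] 0.85 814
isolator [200.9 141.2  62.3  51.5] 0.63 1730
isolator [289.  162.2  61.4  46.5] 0.62 1818
isolator [284.6 236.9  91.5  69.5] 0.56 3570
iso_handle [202.4 133.6  62.5  21.4] 0.97 570
iso_handle [289.2 148.1  59.3  19.9] 0.89 546
iso_handle [228.8 185.2  46.7  14.4] 0.59 293
iso_handle [348.4 347.5 126.9 132.6] 0.57 8970
warmer [292.9 251.7  99.2 100.7] 0.82 5929
tray [349.8 349.9 123.9 130.3] 0.91 8806
tray [283.6 236.7  89.1  71.8] 0.71 3679
stamp_pad [381.  276.5  31.4  34.3] 0.9 665
stamp [365.  235.4  15.3  25. ] 0.94 378
stamp [285.4 235.9  87.7  72.8] 0.31 3610
roll_of_labels [334.6 207.   19.9  22.4] 0.9 536
lid [285.2 238.7  87.7  74.7] 0.66 3646
pot_0 [367.  236.5  17.8  24.8] 0.27 366
hasp [279.8 258.4  21.9  26.5] 0.72 286
(292.7, 175) [ 0.716  0.358 -0.   ]
(205, 153.9) [0.453 0.624 0.   ]
(231.1, 196.9) [0.459 0.352 0.   ]
(292.6, 257.6) [ 0.54  -0.001  0.   ]
(348.3, 350.1) [ 0.537 -0.374  0.   ]
```

View pics/isocrop.png

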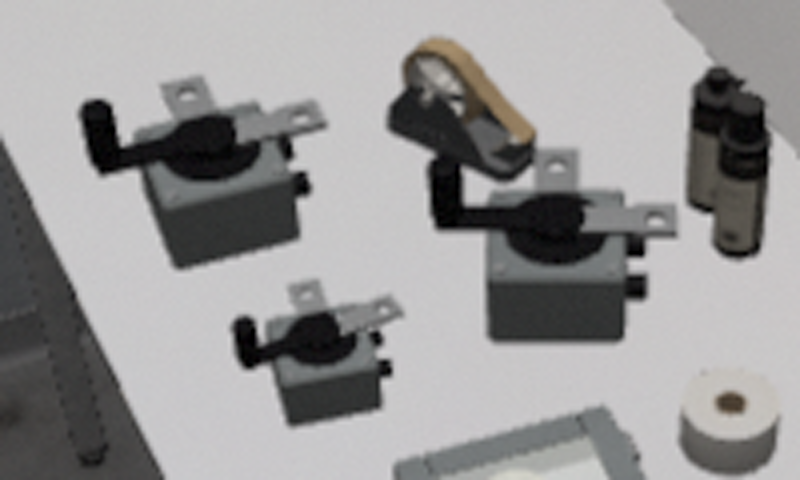

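View pics/warmcrop.png

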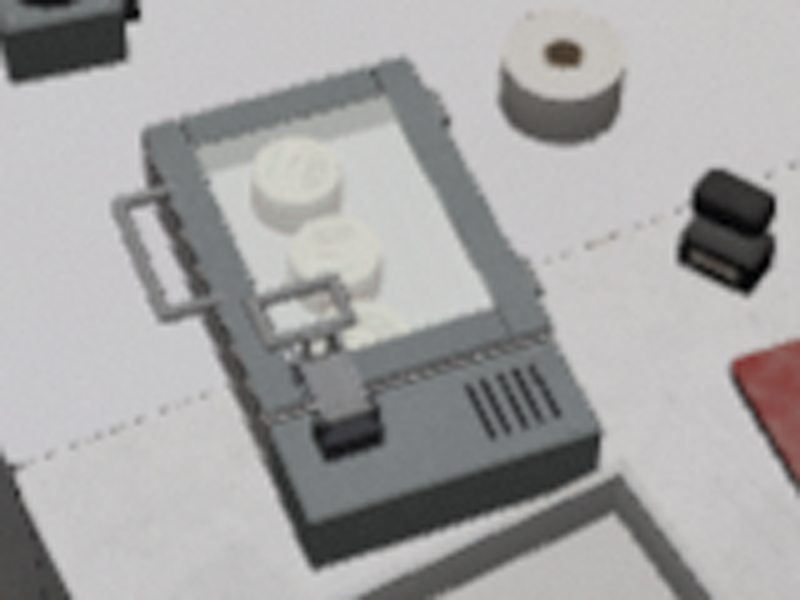

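Candidates for the isolator: A at (205,145), B at (290,165), C at (231,188). C's box looks about as wide as the 88 mm roll, so I'll check that with the calibration.

```bash
python3 - <<'E'
from h import *
p=manip.camera('scene')
def iso(u,v): return (150+u/4,100+v/4)
def wm(u,v): return (220+u/5,190+v/5)
for n,a,b in [('C',(285,425),(382,407)),('A',(178,267),(299,238)),('B',(490,340),(625,341))]:
    X,Y=atz(p,iso(*a),0),atz(p,iso(*b),0);print(n,X.round(3),Y.round(3),np.linalg.norm(X-Y).round(4))
g=atz(p,(209.4,182.2),.1);h=atz(p,(246.7,178.6),.072);e=atz(p,(226.,173.5),.065);print('C grip,hole,ear',g,h,e,np.linalg.norm((g-h)[:2]))
g=atz(p,(260,146.5),.1);h=atz(p,(314,156.8),.072);print('B',np.linalg.norm((g-h)[:2]))
# warmer corners at z=.058/.066
for n,uv,z in [('lid FL(+y,front)',(147,132),.066),('lid back +y',(407,62),.066),('deck back -y',(600,433),.058),('deck front -y',(313,522),.058),('base front -y',(318,567),0)]:
    print(n,atz(p,wm(*uv),z).round(3))
for n,uv in [('handle mid',(140,260))]: print(n,atz(p,wm(*uv),.063).round(3))
print('bar',atz(p,wm(305,300),.088),'hinge',atz(p,wm(345,415),.088))
for n,uv in [('t1',(288,318)),('t2',(343,288)),('t3',(408,375)),('t4',(346,406))]: print(n,atz(p,uv,.047).round(3))
E
```

```text
C [0.409 0.324 0.   ] [0.497 0.306 0.   ] 0.0902
A [0.39 0.57 0.  ] [ 0.512  0.557 -0.   ] 0.123
B [0.623 0.342 0.   ] [0.738 0.285 0.   ] 0.128
C grip,hole,ear [0.38792744 0.3593258  0.1       ] [0.52353188 0.34622781 0.072     ] [0.46760161 0.41181245 0.065     ] 0.1362355286111776
B 0.20671665433068254
lid FL(+y,front) [0.462 0.176 0.066]
lid back +y [0.651 0.157 0.066]
deck back -y [ 0.62  -0.172  0.058]
deck front -y [ 0.431 -0.153  0.058]
base front -y [ 0.436 -0.149  0.   ]
handle mid [0.415 0.077 0.063]
bar [ 0.48988684 -0.01868858  0.088     ] hinge [ 0.47384553 -0.10997527  0.088     ]
t1 [ 0.414 -0.227  0.047]
t2 [ 0.611 -0.206  0.047]
t3 [ 0.629 -0.527  0.047]
t4 [ 0.436 -0.527  0.047]
```

C measures 90 mm along its edge and 136 mm from grip to hole (134 expected), against 123 to 128 mm edges for A and B, so C is the isolator meant. Next I'll move the wrist camera over it for a close look.

```bash
cat >> h.py <<'E'
DOWN=lambda a: np.column_stack([[0,0,-1],[np.cos(np.radians(a)),np.sin(np.radians(a)),0],np.cross([0,0,-1],[np.cos(np.radians(a)),np.sin(np.radians(a)),0])])
def plan(P,R=None):
    p0,R0,s=tool();P=np.array(P,float)
    d=R0.T@(P-p0)*1000
    rv=np.zeros(3) if R is None else Ro.from_matrix(R0.T@R).as_rotvec(degrees=True)
    n=int(np.ceil(max(np.linalg.norm(d)/41.7,np.linalg.norm(rv)/7.16)))
    print('  mm',d.round(1),'rot',rv.round(1),'rows>=',n)
E
python3 - <<'E'
from h import *
p0,R0,s=tool();print(R0.round(3), np.degrees(np.arctan2(R0[1,1],R0[0,1])))
w=manip.camera('wrist');c=-np.array(w['R']).T@w['t'];print('cam in tool',R0.T@(c-p0),'axes in tool',(np.array(w['R'])@R0).round(3))
for a in (-7,173,83,-97): print(a);plan([.30,.30,.26],DOWN(a))
E
```

```text
[[ 0.     0.393  0.92 ]
 [ 0.     0.92  -0.393]
 [-1.     0.     0.   ]] 66.86325282781385
cam in tool [-1.65515243e-01 -2.53977391e-06 -7.43976829e-02] axes in tool [[ 0.001  1.     0.001]
 [-0.291 -0.     0.957]
 [ 0.957 -0.001  0.291]]
-7
  mm [ -53.  -156.2  158. ] rot [73.9 -0.   0. ] rows>= 11
173
  mm [ -53.  -156.2  158. ] rot [-106.1   -0.    -0. ] rows>= 15
83
  mm [ -53.  -156.2  158. ] rot [-16.1  -0.    0. ] rows>= 6
-97
  mm [ -53.  -156.2  158. ] rot [163.9   0.    0. ] rows>= 23
```

```bash
python3 - <<'E'
from h import *
plan([.48,.35,.24],DOWN(83))
E
```

```text
mm [-33.  -39.5 303.9] rot [-16.1  -0.    0. ] rows>= 8
```

Call:
apply_moves --commands '[0,-33,-40,304,-16,0,0,0,-33,-40,304,-16,0,0,0,-33,-40,304,-16,0,0,0,-33,-40,304,-16,0,0,0,-33,-40,304,-16,0,0,0,-33,-40,304,-16,0,0,0,-33,-40,304,-16,0,0,0,-33,-40,304,-16,0,0,0,-33,-40,304,-16,0,0,0,-33,-40,304,-16,0,0,0,-33,-40,304,-16,0,0,0,-33,-40,304,-16,0,0]'

```text
time: 4.2
tcp_pos: [0.4788, 0.3503, 0.2401]
tool_rot: [172.8, 90.0, 165.7]
force: [-1.4, 0.5, 0.1]
finger_gap: 0.0852
```

```bash
python3 - <<'E'
from h import *
w=manip.camera('wrist');save(w,'w1.png');s=manip.camera('scene');d=manip.camera('side')
for n,p in (('w',w),('s',s),('d',d)):
  for t,z in [('isolator',0),('handle_grip',.1),('handle_pivot',.1),('handle_hole',.073),('ear_hole',.058)]:
    for r in manip.mark_of(p,t)[:3]: print(n,t,np.round(r['at'],1),round(r['confidence'],2),atz(p,r['at'],z).round(4))
E
```

```text
w isolator [302.3 315. ] 0.97 [0.7022 0.3641 0.    ]
w isolator [278.8 158.2] 0.78 [0.4596 0.3571 0.    ]
w isolator [484.5 129. ] 0.68 [0.4551 0.6218 0.    ]
w handle_grip [353.5 323.2] 0.86 [0.6474 0.4212 0.1   ]
w handle_grip [263.5  97.9] 0.65 [0.3886 0.3502 0.1   ]
w handle_pivot [276.1 173.5] 0.96 [0.4609 0.3532 0.1   ]
w handle_hole [282.8 221. ] 0.94 [0.5212 0.3535 0.073 ]
w handle_hole [529.4 221.6] 0.91 [0.5566 0.6329 0.073 ]
w ear_hole [285.6 218.9] 0.65 [0.5242 0.3568 0.058 ]
w ear_hole [333.5 171.1] 0.64 [0.4739 0.4174 0.058 ]
s isolator [206.9 154.5] 0.97 [ 0.4583  0.6171 -0.    ]
s isolator [230.3 199.5] 0.69 [0.451  0.3411 0.    ]
s isolator [294.1 170.9] 0.63 [0.7313 0.3767 0.    ]
s handle_grip [173.5 131.8] 0.74 [0.358  0.6881 0.1   ]
s handle_grip [208.  183.7] 0.69 [0.3809 0.3543 0.1   ]
s handle_grip [261.4 145.6] 0.64 [0.6339 0.4612 0.1   ]
s handle_pivot [230.4 176.4] 0.75 [0.4657 0.3545 0.1   ]
s handle_pivot [202.7 125.3] 0.75 [0.4745 0.6767 0.1   ]
s handle_pivot [290.3 145.7] 0.64 [0.7324 0.4126 0.1   ]
s handle_hole [314.9 158.2] 0.84 [0.7982 0.3352 0.073
[... 282 characters left out ...]
[213.5 252.4] 0.73 [0.4645 0.3623 0.    ]
d isolator [218.2 222.3] 0.72 [0.6814 0.3614 0.    ]
d isolator [143.2 255.6] 0.67 [0.4531 0.6177 0.    ]
d handle_grip [128.8 236.9] 0.73 [0.4237 0.6486 0.1   ]
d handle_grip [199.5 199.1] 0.65 [0.6956 0.4297 0.1   ]
d handle_grip [278.9 211.9] 0.47 [0.5805 0.118  0.1   ]
d handle_pivot [215.2 229.8] 0.76 [0.4598 0.3488 0.1   ]
d handle_pivot [139.  221.7] 0.6 [0.5279 0.6341 0.1   ]
d handle_pivot [294.1 210.6] 0.28 [0.5882 0.0601 0.1   ]
d handle_hole [147.3 217.1] 0.67 [0.6077 0.6225 0.073 ]
d ear_hole [114.3 232. ] 0.93 [0.5275 0.7314 0.058 ]
d ear_hole [196.2 237.1] 0.87 [0.4803 0.4225 0.058 ]
d ear_hole [194.5 194.6] 0.67 [0.8154 0.4668 0.058 ]
```

View pics/w1.png

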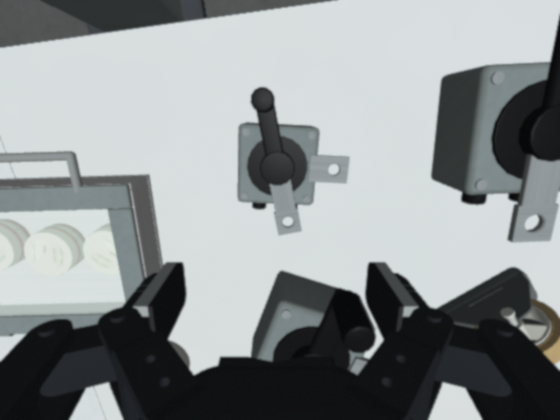

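The wrist view shows C with grip top about (262,99), pivot (277,168), tail hole (288,221), ear hole (335,170). Now I'll refine these in a zoomed crop.

```bash
python3 - <<'E'
from h import *
w=manip.camera('wrist')
c=w['frame'][80:245,225:365];c=cv2.resize(c,(700,825)[:2],interpolation=cv2.INTER_CUBIC)
cv2.imwrite('pics/isoC.png',cv2.resize(c[:, :],(509,600))[:,:,::-1])
g=cv2.cvtColor(w['frame'],cv2.COLOR_RGB2GRAY).astype(float)
def cen(u,v,r,bright):
    y,x=np.mgrid[0:420,0:560];m=(x-u)**2+(y-v)**2<r*r
    wt=(g-g[m].min() if bright else g[m].max()-g)*m
    th=np.percentile(g[m],60)
    wt=((g>th) if bright else (g<th))*m
    return (x*wt).sum()/wt.sum(),(y*wt).sum()/wt.sum()
hh=cen(288,221,5,True);eh=cen(335,170,5,True);print(hh,eh)
for z in(.070,.073):print('hole',atz(w,hh,z).round(4))
for z in(.055,.058):print('ear',atz(w,eh,z).round(4))
for z in(.117,):print('grip top',atz(w,(262.5,98.5),z).round(4))
for z in(.075,.085):print('piv',atz(w,(277,168),z).round(4))
E
```

```text
(np.float64(288.2), np.float64(219.88)) (np.float64(333.89285714285717), np.float64(168.07142857142858))
hole [0.5229 0.3589 0.07  ]
hole [0.5218 0.3589 0.073 ]
ear [0.4724 0.4178 0.055 ]
ear [0.4718 0.4172 0.058 ]
grip top [0.3911 0.3491 0.117 ]
piv [0.4609 0.3536 0.075 ]
piv [0.4592 0.3537 0.085 ]
```

View pics/isoC.png

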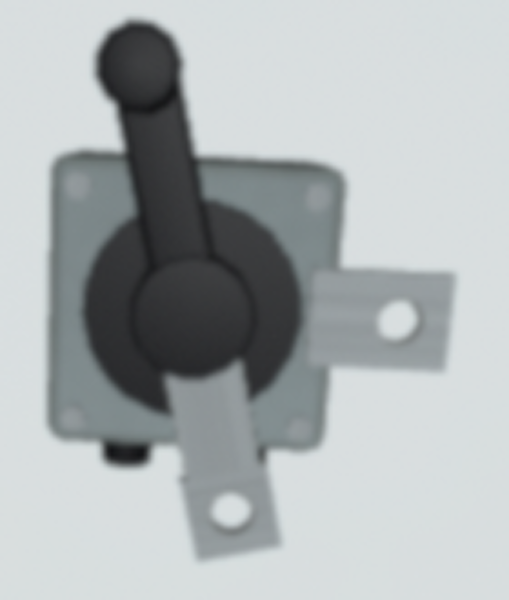

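```bash
python3 - <<'E'
from h import *
plan([.391,.349,.24],DOWN(94));plan([.391,.349,.087],DOWN(94))
E
```

```text
mm [  0.  -11.6 -88.2] rot [-11.1   0.    0. ] rows>= 3
  mm [153.  -11.6 -88.2] rot [-11.1   0.    0. ] rows>= 5
```

Call:
apply_moves --commands '[0,0,-12,-88,-11,0,0,0,0,-12,-88,-11,0,0,0,0,-12,-88,-11,0,0,0,0,-12,-88,-11,0,0,0,40,-12,-88,-11,0,0,0,80,-12,-88,-11,0,0,0,115,-12,-88,-11,0,0,0,140,-12,-88,-11,0,0,0,153,-12,-88,-11,0,0,0,153,-12,-88,-11,0,0,0,153,-12,-88,-11,0,0,0,153,-12,-88,-11,0,0]'

```text
time: 6.15
tcp_pos: [0.3924, 0.3489, 0.0881]
tool_rot: [23.3, 89.9, 27.1]
force: [-0.3, -0.0, -0.2]
finger_gap: 0.0854
```

```bash
python3 - <<'E'
from h import *
w=manip.camera('wrist');save(w,'w2.png')
E
```

```text
(no output)
```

View pics/w2.png

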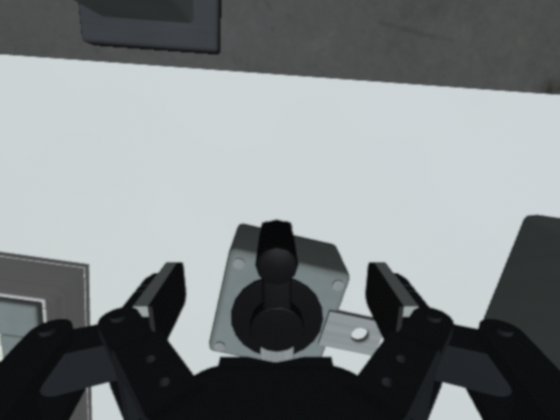

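The grip post (277,265) is centred between the pads, so I'll close.

Call:
apply_moves --commands '[255,0,0,0,0,0,0,255,0,0,0,0,0,0,255,0,0,0,0,0,0,255,0,0,0,0,0,0,255,0,0,0,0,0,0,255,0,0,0,0,0,0,255,0,0,0,0,0,0,255,0,0,0,0,0,0,255,0,0,0,0,0,0,255,0,0,0,0,0,0]' --squeeze 30

```text
time: 7.03
tcp_pos: [0.3912, 0.3487, 0.0873]
tool_rot: [43.5, 90.0, 47.4]
force: [-2.6, 0.3, 6.0]
finger_gap: 0.0195
```

```bash
python3 - <<'E'
from h import *
p0,R0,s=tool();print(p0,s['finger_gap'],s['force'],np.degrees(np.arctan2(R0[1,1],R0[0,1])))
piv=np.array([.4605,.354]);g=p0[:2]-piv;r=np.hypot(*g);a0=np.degrees(np.arctan2(g[1],g[0]))%360;print(r,a0)
a1=259.7
for k in range(1,17):
    a=a0+(a1-a0)*k/16
    P=np.append(piv+ .0697*np.array([np.cos(np.radians(a)),np.sin(np.radians(a))]),p0[2])
    print((R0.T@(P-p0)*1000).round(1),-(a-a0).round(1))
E
```

```text
[0.39115469 0.34866409 0.08730198] 0.01947035341792298 [-2.63612493  0.33723717  6.04554843] 93.8635763434959
0.06955029358690196 184.40006663895392
[-0.  -5.7  0.1] -4.7
[ -0.  -11.4   0.9] -9.4
[ -0.  -17.    2.1] -14.1
[ -0.  -22.5   3.8] -18.8
[ -0.  -27.8   5.9] -23.5
[ -0.  -32.9   8.5] -28.2
[ -0.  -37.8  11.4] -32.9
[ -0.  -42.4  14.8] -37.6
[ -0.  -46.8  18.5] -42.4
[ -0.  -50.8  22.5] -47.1
[ -0.  -54.5  26.9] -51.8
[ -0.  -57.8  31.6] -56.5
[ -0.  -60.7  36.5] -61.2
[ -0.  -63.2  41.7] -65.9
[ -0.  -65.3  47. ] -70.6
[ -0.  -66.9  52.5] -75.3
```

Call:
apply_moves --commands '[255,0,-5.7,0.1,-4.7,0,0,255,0,-11.4,0.9,-9.4,0,0,255,0,-17,2.1,-14.1,0,0,255,0,-22.5,3.8,-18.8,0,0,255,0,-27.8,5.9,-23.5,0,0,255,0,-32.9,8.5,-28.2,0,0,255,0,-37.8,11.4,-32.9,0,0,255,0,-42.4,14.8,-37.6,0,0,255,0,-46.8,18.5,-42.4,0,0,255,0,-50.8,22.5,-47.1,0,0,255,0,-54.5,26.9,-51.8,0,0,255,0,-57.8,31.6,-56.5,0,0,255,0,-60.7,36.5,-61.2,0,0,255,0,-63.2,41.7,-65.9,0,0,255,0,-65.3,47,-70.6,0,0,255,0,-66.9,52.5,-75.3,0,0,255,0,-66.9,52.5,-75.3,0,0,255,0,-66.9,52.5,-75.3,0,0,255,0,-66.9,52.5,-75.3,0,0]'

```text
time: 8.62
tcp_pos: [0.4486, 0.2856, 0.0873]
tool_rot: [-61.6, 89.9, 17.5]
force: [2.6, 2.1, 3.1]
finger_gap: 0.0196
```

```bash
python3 - <<'E'
from h import *
p0,R0,s=tool();print(p0,s['finger_gap'],s['force'],np.degrees(np.arctan2(R0[1,1],R0[0,1])),s['joints'])
piv=np.array([.4605,.354]);g=p0[:2]-piv;print(np.hypot(*g),np.degrees(np.arctan2(g[1],g[0]))%360)
w=manip.camera('wrist');save(w,'w3.png');p=manip.camera('scene')
c=p['frame'][150:230,180:280];cv2.imwrite('pics/s3.png',cv2.resize(c,(750,600),interpolation=cv2.INTER_CUBIC)[:,:,::-1])
E
```

```text
[0.44861114 0.28563243 0.08732145] 0.019623946267688926 [2.62728832 2.06452402 3.1258454 ] 169.0449441960141 [ 1.97234992e+01  2.68392145e+01  8.78726377e+01 -5.12926291e-03
  6.51704921e+01 -1.49319347e+02]
0.06939358978083807 260.1351277403868
```

View pics/w3.png

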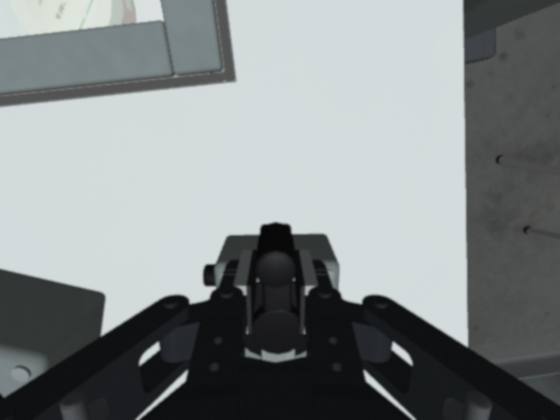

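View pics/s3.png

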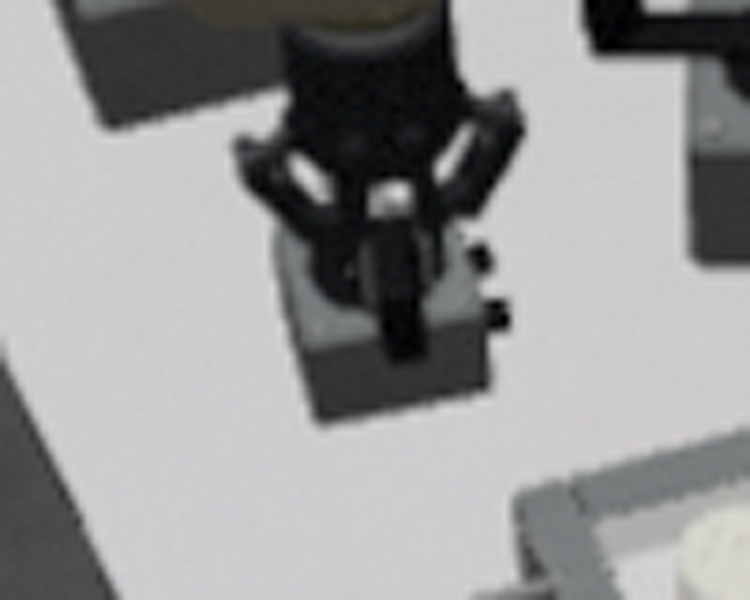

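Call:
apply_moves --commands '[0,0,0,0,0,0,0,0,0,0,0,0,0,0,0,0,0,0,0,0,0,0,0,0,0,0,0,0,0,0,0,0,0,0,0,0,0,0,0,0,0,0,0,-40,0,0,0,0,0,0,-80,0,0,0,0,0,0,-120,0,20,0,0,0,0,-160,0,60,0,0,0,0,-160,0,90,0,0,0,0,-160,0,90,0,0,0,0,-160,0,90,0,0,0,0,-160,0,90,0,0,0,0,-160,0,90,0,0,0]'

```text
time: 9.97
tcp_pos: [0.4646, 0.3727, 0.2462]
tool_rot: [135.2, 89.9, -145.7]
force: [0.3, 0.1, -0.4]
finger_gap: 0.0855
```

```bash
python3 - <<'E'
from h import *
p0,R0,s=tool();print(p0)
w=manip.camera('wrist');save(w,'w4.png')
for t,z in [('handle_grip',.1),('handle_pivot',.1),('handle_hole',.073),('ear_hole',.058)]:
    for r in manip.mark_of(w,t)[:3]: print(t,np.round(r['at'],1),round(r['confidence'],2),atz(w,r['at'],z).round(4))
E
```

```text
[0.46458488 0.37273039 0.24615891]
handle_grip [132.6 265.2] 0.91 [0.6371 0.4276 0.1   ]
handle_grip [271.5 100. ] 0.61 [0.451  0.2858 0.1   ]
handle_pivot [ 20.7 245.7] 0.95 [0.7497 0.3817 0.1   ]
handle_pivot [273.  171.3] 0.71 [0.4627 0.3535 0.1   ]
handle_hole [275.2 221.3] 0.74 [0.4725 0.4161 0.073 ]
ear_hole [273.8 222.8] 0.8 [0.4755 0.4228 0.058 ]
ear_hole [ 51.  299.2] 0.8 [0.7832 0.4716 0.058 ]
```

View pics/w4.png

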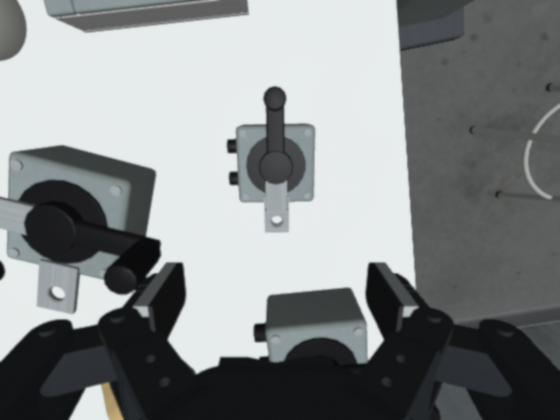

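```bash
python3 - <<'E'
from h import *
w=manip.camera('wrist')
c=w['frame'][195:240,255:300];cv2.imwrite('pics/h4.png',cv2.resize(c,(600,600),interpolation=cv2.INTER_CUBIC)[:,:,::-1])
c=w['frame'][80:240,215:335];cv2.imwrite('pics/h4b.png',cv2.resize(c,(450,600),interpolation=cv2.INTER_CUBIC)[:,:,::-1])
g=w['frame'].mean(2)
print(g[212:228,268:286].astype(int))
E
```

```text
[[166 166 166 166 166 166 166 166 166 166 166 165 166 166 166 166 166 166]
 [164 164 164 164 164 164 164 164 166 165 164 164 163 163 163 164 164 163]
 [164 164 164 164 164 165 167 172 176 177 173 170 166 164 163 164 164 164]
 [166 166 166 166 168 174 184 196 204 204 199 191 178 168 165 165 166 165]
 [166 166 166 167 175 193 211 222 226 227 225 218 200 179 167 164 165 166]
 [166 165 165 169 187 214 227 232 233 233 232 230 221 197 174 164 163 165]
 [165 165 163 169 194 221 231 234 234 234 234 233 227 208 176 161 163 165]
 [165 164 161 162 183 214 228 233 234 234 233 231 223 197 163 154 161 164]
 [165 163 158 150 157 185 215 226 230 230 228 222 202 165 141 147 159 164]
 [164 163 157 143 135 151 178 200 210 211 207 191 163 132 125 143 159 164]
 [166 165 159 146 131 127 135 149 159 162 156 144 126 115 125 147 161 166]
 [167 166 163 154 138 122 113 115 121 123 121 118 114 118 137 154 165 167]
 [168 167 166 161 149 130 115 110 112 112 112 115 120 133 150 162 166 167]
 [167 167 166 165 159 147 132 122 119 118 121 128 139 151 161 165 167 167]
 [168 168 167 167 165 161 153 148 143 143 145 151 157 163 166 168 168 167]
 [170 170 169 169 169 168 166 164 163 163 163 166 167 169 170 170 170 170]]
```

View pics/h4.png

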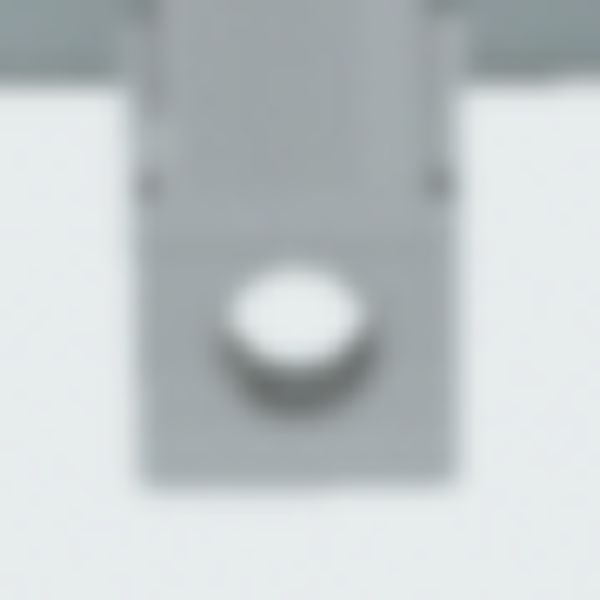

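View pics/h4b.png

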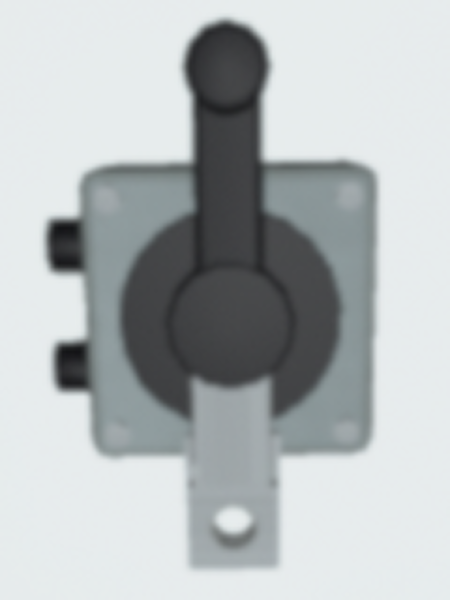

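The tail hole and ear hole are concentric within about 1 mm: the bright disc sits at column 277 with a symmetric crescent. Now to view the warmer.

```bash
python3 - <<'E'
from h import *
plan([.50,.03,.28],DOWN(84))
E
```

```text
mm [ -33.   -99.2 -330.5] rot [85.1 -0.  -0. ] rows>= 12
```

Call:
apply_moves --commands '[0,-33,0,0,7,0,0,0,-33,0,0,14,0,0,0,-33,-99,-330,85,0,0,0,-33,-99,-330,85,0,0,0,-33,-99,-330,85,0,0,0,-33,-99,-330,85,0,0,0,-33,-99,-330,85,0,0,0,-33,-99,-330,85,0,0,0,-33,-99,-330,85,0,0,0,-33,-99,-330,85,0,0,0,-33,-99,-330,85,0,0,0,-33,-99,-330,85,0,0,0,-33,-99,-330,85,0,0,0,-33,-99,-330,85,0,0,0,-33,-99,-330,85,0,0,0,-33,-99,-330,85,0,0,0,-33,-99,-330,85,0,0,0,-33,-99,-330,85,0,0]'

```text
time: 11.77
tcp_pos: [0.5001, 0.0314, 0.28]
tool_rot: [-106.2, 90.0, -112.0]
force: [0.7, -0.4, -0.5]
finger_gap: 0.0856
```

```bash
python3 - <<'E'
from h import *
p0,R0,s=tool();print(p0,s['joints'])
w=manip.camera('wrist');save(w,'w5.png')
for t,z in [('hasp_bar',.088),('hasp_hinge',.088),('lid_handle',.063),('lid_hinge',.058),('chamber_floor',.008),('warmer',0),('pot_0',.008),('tray',0)]:
    for r in manip.mark_of(w,t)[:3]: print(t,np.round(r['at'],1),round(r['confidence'],2),atz(w,r['at'],z).round(4))
E
```

```text
[0.50006892 0.03140547 0.2800271 ] [-9.96811025e+00  1.42735162e+01  7.34190076e+01 -1.35884181e-03
  9.23077652e+01 -9.42317927e+01]
hasp_bar [239.  171.2] 0.83 [ 0.4847 -0.0099  0.088 ]
hasp_hinge [158.  171.8] 0.84 [ 0.4759 -0.1044  0.088 ]
lid_handle [308.8 103. ] 0.61 [0.4169 0.0792 0.063 ]
lid_hinge [302.3 277.3] 0.72 [0.6481 0.0545 0.058 ]
chamber_floor [350.5 314.6] 0.66 [0.7539 0.1307 0.008 ]
chamber_floor [156.2 169.4] 0.21 [ 0.4834 -0.1383  0.008 ]
warmer [262.4 197.9] 0.7 [0.5426 0.0075 0.    ]
warmer [302.4 274.3] 0.2 [0.676  0.0574 0.    ]
pot_0 [ 18.6 214.4] 0.68 [ 0.5292 -0.3572  0.008 ]
tray [ 20.2 211.1] 0.65 [ 0.5263 -0.3602  0.    ]
```

View pics/w5.png

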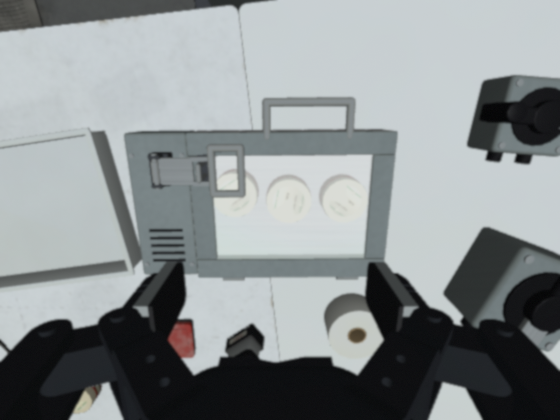

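The wrist view shows the hasp bar around column 241, rows 148–195, its hinge about (155,171), the lid handle bar at row 101 (columns 265–353), and three pots at (235,195), (289,199), (344,199). Next I'll crop the hasp.

```bash
python3 - <<'E'
from h import *
w=manip.camera('wrist')
c=w['frame'][85:215,140:370];cv2.imwrite('pics/h5.png',cv2.resize(c,(800,452),interpolation=cv2.INTER_CUBIC)[:,:,::-1])
f=230/800
def px(u,v): return (140+(u+.5)*f-.5, 85+(v+.5)*f-.5)
import pickle
E
```

```text
(no output)
```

View pics/h5.png

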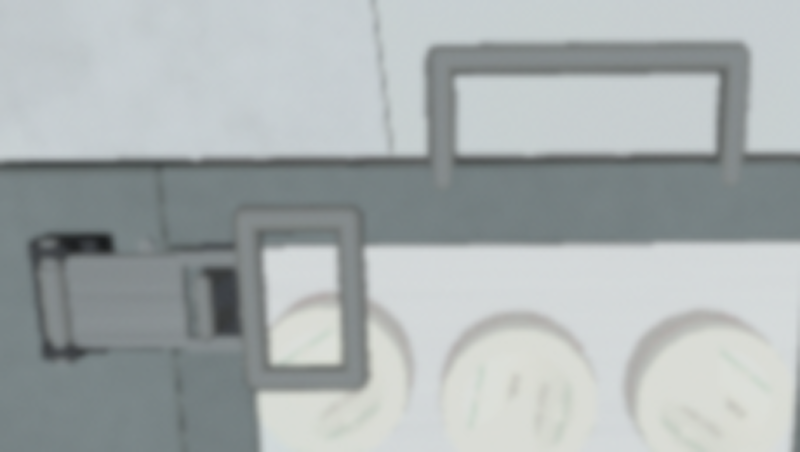

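```bash
python3 - <<'E'
from h import *
w=manip.camera('wrist')
f=230/800
def px(u,v): return (140+(u+.5)*f-.5, 85+(v+.5)*f-.5)
for n,uv,z in [('bar end1',(350,218),.088),('bar end2',(357,380),.088),('bar c',(353.5,298),.088),('near side c',(250,298),.088),('hinge',(52,303),.088),('LH c',(588,57),.063),('LH l',(432,57),.063),('LH r',(745,57),.063),('pot a',None,.042)]:
    if uv: print(n,atz(w,px(*uv),z).round(4))
for uv in [(235,195),(289,199),(344,199)]: print('pot top',atz(w,uv,.042).round(4))
for n,uv,z in [('deck front -y',(127,134),.058),('deck back -y',(143,274),.058),('lid front +y',(396,131),.066),('lid back +y',(386,276),.066)]: print(n,atz(w,uv,z).round(4))
E
```

```text
bar end1 [ 0.4575 -0.0051  0.088 ]
bar end2 [ 0.5122 -0.0101  0.088 ]
bar c [ 0.4839 -0.0075  0.088 ]
near side c [ 0.4804 -0.0421  0.088 ]
hinge [ 0.4752 -0.1087  0.088 ]
LH c [0.4149 0.0789 0.063 ]
LH l [0.4095 0.0266 0.063 ]
LH r [0.4203 0.1316 0.063 ]
pot top [ 0.5238 -0.0264  0.042 ]
pot top [0.5368 0.0457 0.042 ]
pot top [0.5444 0.1198 0.042 ]
deck front -y [ 0.43   -0.1446  0.058 ]
deck back -y [ 0.6202 -0.1685  0.058 ]
lid front +y [0.4594 0.18   0.066 ]
lid back +y [0.6534 0.1684 0.066 ]
```

```bash
python3 - <<'E'
from h import *
plan([.484,-.0075,.14],DOWN(84.2));plan([.484,-.0075,.076],DOWN(84.2))
E
```

```text
mm [140.  -39.9 -12.1] rot [-0.  0.  0.] rows>= 4
  mm [204.  -39.9 -12.1] rot [-0.  0.  0.] rows>= 5
```

Call:
apply_moves --commands '[195,100,-37,-20,0,0,0,195,100,-37,-20,0,0,0,195,100,-37,-20,0,0,0,195,100,-37,-20,0,0,0,195,100,-37,-20,0,0,0,195,100,-37,-20,0,0,0,195,100,-37,-20,0,0,0,195,100,-37,-20,0,0,0]'

```text
time: 12.98
tcp_pos: [0.4774, -0.0035, 0.1814]
tool_rot: [-7.2, 89.8, -13.0]
force: [0.2, -0.7, 0.2]
finger_gap: 0.0201
```

```bash
python3 - <<'E'
from h import *
w=manip.camera('wrist');save(w,'w6.png')
p0,R0,s=tool();print(p0,s['finger_gap'])
plan([.484,-.0075,.14],DOWN(84.2))
E
```

```text
[ 0.47720413 -0.00351613  0.18112699] 0.01984098178637231
  mm [41.1 -3.3  7.1] rot [0.  0.1 0. ] rows>= 2
```

View pics/w6.png

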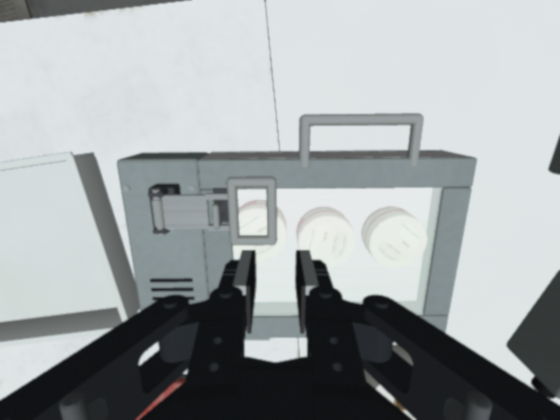

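```bash
python3 - <<'E'
from h import *
w=manip.camera('wrist')
g=w['frame'].mean(2)
for r in (200,212,224): print(g[r,225:285].astype(int))
for uv in [(270.5,180),(270.5,211),(271,242)]: print(atz(w,uv,.088).round(4))
E
```

```text
[109 109 115 129 143 152 155 155 153 147 137 133 158 202 226 231 232 232
 232 232 231 231 230 228 225 223 221 218 212 208 206 207 208 208 208 209
 208 208 209 210 199 170 141 139 148 154 156 155 151 144 146 178 219 230
 232 232 232 232 232 232]
[ 73  75  83 105 131 147 153 156 155 151 143 132 131 157 190 208 217 223
 228 231 233 233 234 234 234 234 234 234 234 234 234 234 234 234 234 234
 234 234 234 233 229 207 160 139 147 154 155 155 151 143 136 142 167 189
 195 198 206 220 228 232]
[109 108 109 113 124 139 150 154 156 154 148 139 135 158 202 228 235 236
 235 233 230 228 228 230 233 234 234 235 236 237 237 236 236 237 236 236
 236 236 236 235 231 213 167 141 145 152 155 155 152 145 143 165 206 228
 233 234 233 230 223 214]
[ 0.456  -0.0056  0.088 ]
[ 0.4836 -0.0086  0.088 ]
[ 0.513  -0.0113  0.088 ]
```

Call:
apply_moves --commands '[195,20,-4,7,0,0,0,195,50,-4,7,0,0,0,195,75,-4,7,0,0,0,195,95,-4,7,0,0,0,195,105,-4,7,0,0,0,195,105,-4,7,0,0,0,195,105,-4,7,0,0,0,195,105,-4,7,0,0,0]'

```text
time: 13.75
tcp_pos: [0.4837, -0.0085, 0.076]
tool_rot: [-9.1, 89.9, -15.0]
force: [-0.0, -0.6, 0.3]
finger_gap: 0.0199
```

```bash
python3 - <<'E'
from h import *
w=manip.camera('wrist');save(w,'w7.png')
p0,R0,s=tool();print(p0,s['finger_gap'],s['force'])
E
```

```text
[ 0.48373568 -0.00857301  0.07611382] 0.02011494535354606 [-0.39988009  0.10448516 -0.58914361]
```

View pics/w7.png

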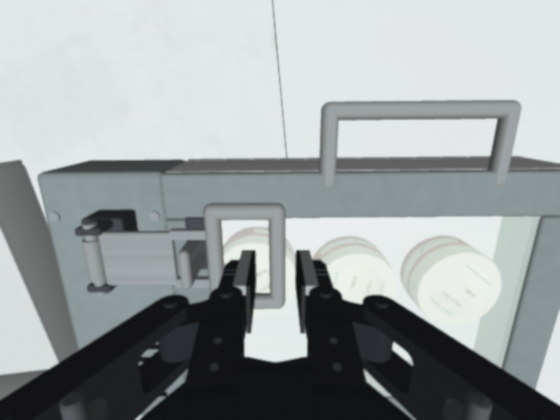

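Call:
apply_moves --commands '[255,0,0,0,0,0,0,255,0,0,0,0,0,0,255,0,0,0,0,0,0,255,0,0,0,0,0,0,255,0,0,0,0,0,0,255,0,0,0,0,0,0]' --squeeze 20

```text
time: 14.3
tcp_pos: [0.483, -0.0085, 0.0751]
tool_rot: [-18.5, 90.0, -24.3]
force: [0.5, 0.2, 0.0]
finger_gap: -0.0001
```

```bash
python3 - <<'E'
from h import *
p0,R0,s=tool();print(p0,s['finger_gap'],s['force'])
for k in range(1,19):
    t=np.radians(118*k/18);print((-100*np.sin(t)).round(1),(-100*(1-np.cos(t))).round(1))
E
```

```text
[ 0.48302873 -0.00847538  0.07507913] -7.86041682963534e-05 [0.49798063 0.22582155 0.03400862]
-11.4 -0.7
-22.7 -2.6
-33.7 -5.8
-44.2 -10.3
-54.1 -15.9
-63.4 -22.7
-71.8 -30.4
-79.3 -39.0
-85.7 -48.5
-91.0 -58.6
-95.2 -69.3
-98.1 -80.3
-99.7 -91.7
-100.0 -103.1
-98.9 -114.5
-96.6 -125.7
-93.1 -136.6
-88.3 -146.9
```

```bash
python3 - <<'E'
from h import *
w=manip.camera('wrist');save(w,'w8.png');s=manip.camera('scene');d=manip.camera('side')
c=s['frame'][190:310,220:380];cv2.imwrite('pics/s8.png',cv2.resize(c,(800,600),interpolation=cv2.INTER_CUBIC)[:,:,::-1])
E
```

```text
(no output)
```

View pics/w8.png

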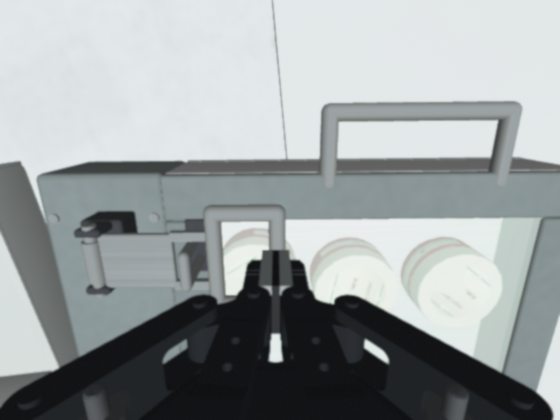

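View pics/s8.png

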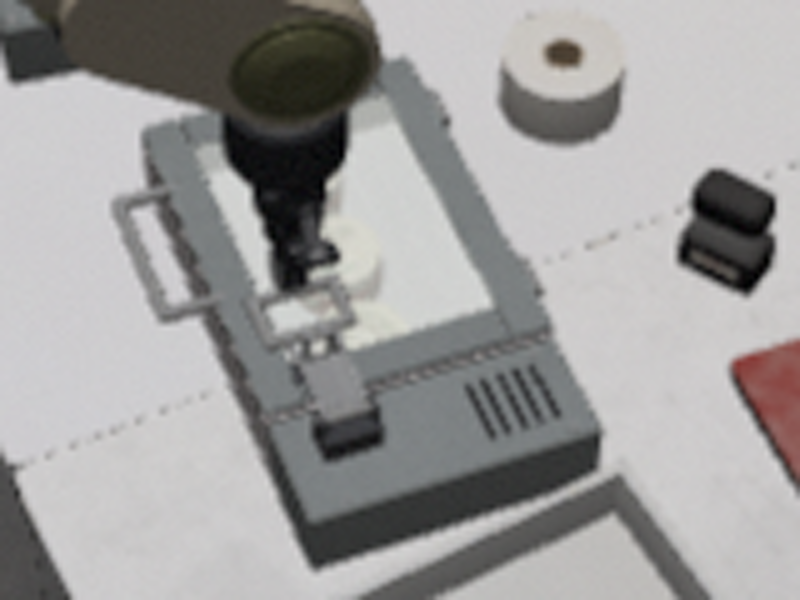

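```bash
python3 - <<'E'
from h import *
s=manip.camera('scene');w=manip.camera('wrist')
p0,R0,_=tool()
for n,X in [('tcp',p0),('bar c',[.4838,-.0083,.088]),('bar1',[.457,-.0055,.088]),('bar2',[.511,-.0108,.088])]:
    u=proj(s,X);v=proj(w,X);print(n,u.round(1),((u-[220,190])*5).round(0),'wrist',v.round(1))
c=s['frame'][230:265,255:295];cv2.imwrite('pics/s8b.png',cv2.resize(c,(685,600),interpolation=cv2.INTER_CUBIC)[:,:,::-1])
c=w['frame'][190:320,190:330];cv2.imwrite('pics/w8b.png',cv2.resize(c,(646,600),interpolation=cv2.INTER_CUBIC)[:,:,::-1])
E
```

```text
tcp [277.7 251. ] [289. 305.] wrist [275.4 247.9]
bar c [277.9 248.3] [289. 292.] wrist [275.9 259. ]
bar1 [269.8 250.6] [249. 303.] wrist [276.  211.8]
bar2 [285.9 246. ] [330. 280.] wrist [276.4 302.5]
```

View pics/s8b.png

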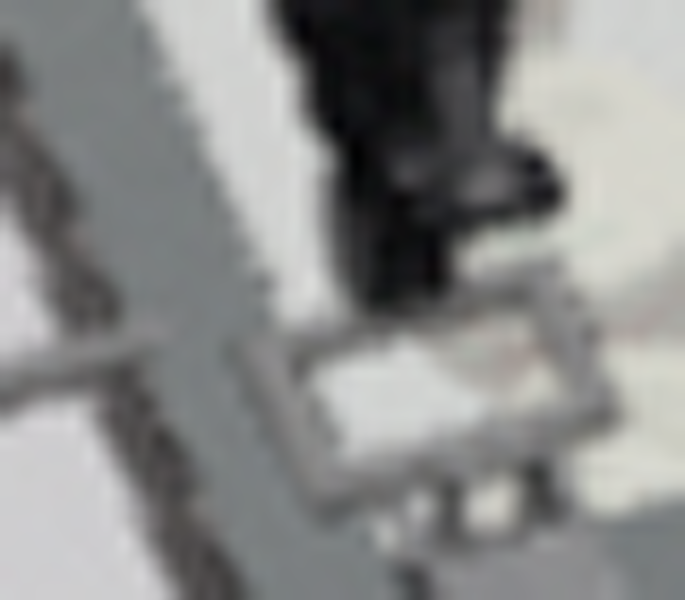

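View pics/w8b.png

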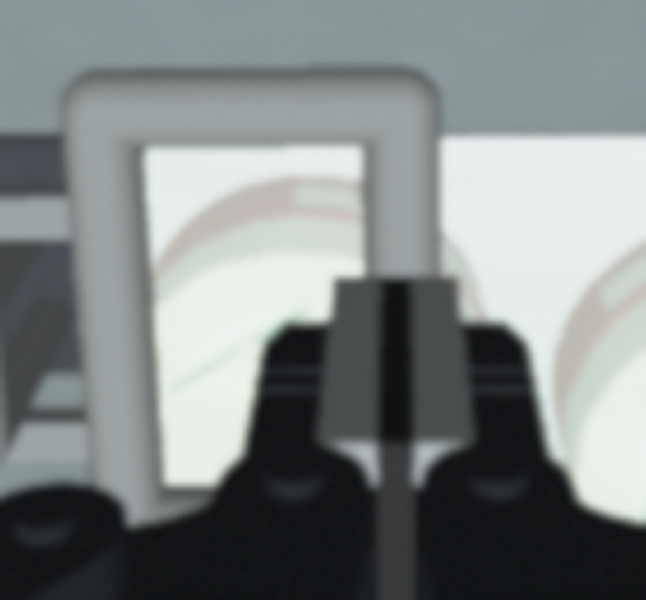

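```bash
python3 - <<'E'
from h import *
d=manip.camera('side')
p0,R0,_=tool()
for n,X in [('tcp',p0),('bar c',[.4838,-.0083,.088])]:
    u=proj(d,X);print(n,u.round(1),((u-[255,190])*6.67).round(0))
c=d['frame'][190:265,255:355];cv2.imwrite('pics/d8.png',cv2.resize(c,(667,500),interpolation=cv2.INTER_CUBIC)[:,:,::-1])
E
```

```text
tcp [314.2 230.4] [395. 269.]
bar c [314.3 227.2] [395. 248.]
```

View pics/d8.png

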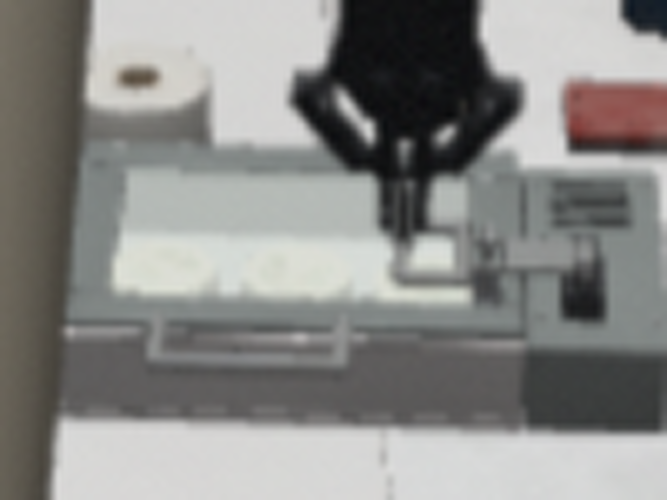

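Call:
apply_moves --commands '[255,-5,0,0,0,0,0,255,-10,0,0,0,0,0,255,-12,0,0,0,0,0,255,-12,0,0,0,0,0]'

```text
time: 14.93
tcp_pos: [0.4834, -0.0085, 0.0878]
tool_rot: [-9.0, 89.9, -14.8]
force: [0.2, -0.2, -0.6]
finger_gap: 0.0002
```

```bash
python3 - <<'E'
from h import *
d=manip.camera('side');w=manip.camera('wrist')
p0,R0,s=tool();print(p0,s['finger_gap'],s['force'])
c=d['frame'][190:265,255:355];cv2.imwrite('pics/d9.png',cv2.resize(c,(667,500),interpolation=cv2.INTER_CUBIC)[:,:,::-1])
c=w['frame'][190:320,190:330];cv2.imwrite('pics/w9b.png',cv2.resize(c,(646,600),interpolation=cv2.INTER_CUBIC)[:,:,::-1])
E
```

```text
[ 0.48308629 -0.00845909  0.08719488] 0.00010002420711443018 [ 0.09618654 -0.10448482  0.08531988]
```

View pics/d9.png

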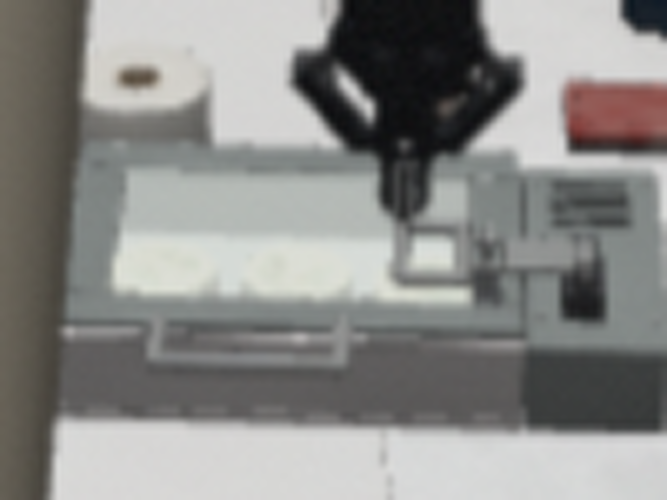

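View pics/w9b.png

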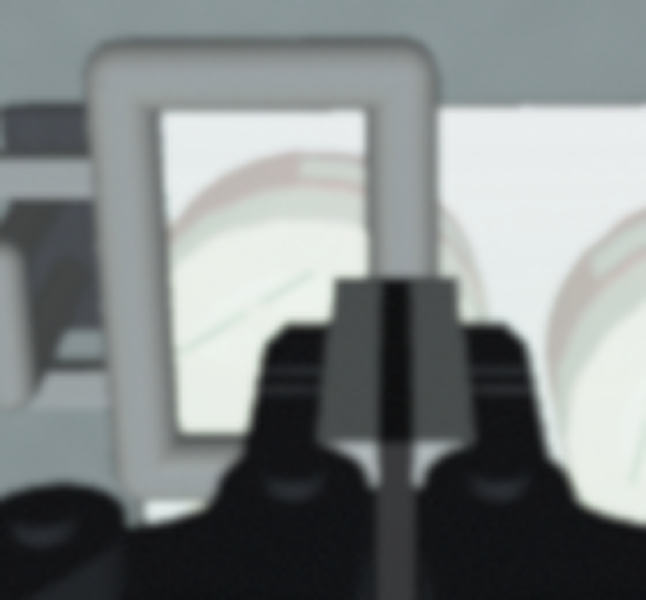

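The fingers shut above the bar: in the side view the tip shows about row 222 rather than the predicted 227. The real fingertips look about 14 mm higher than the TCP reading. I'll reopen and check this in the pictures before going lower.

Call:
apply_moves --commands '[195,-30,0,0,0,0,0,195,-30,0,0,0,0,0,195,-30,0,0,0,0,0,195,-30,0,0,0,0,0,195,-30,0,0,0,0,0]'

```text
time: 15.45
tcp_pos: [0.4825, -0.0083, 0.1162]
tool_rot: [171.3, 89.9, 165.5]
force: [0.2, 0.1, 0.1]
finger_gap: 0.02
```

```bash
python3 - <<'E'
from h import *
d=manip.camera('side');w=manip.camera('scene')
p0,R0,s=tool();print(p0,s['finger_gap'],s['force'],proj(d,p0),proj(w,p0))
for p,n in((d,'d10.png'),(w,'s10.png')):
    u,v=proj(p,p0).astype(int)
    c=p['frame'][v-30:v+15,u-25:u+25].copy();c=cv2.resize(c,(600,540),interpolation=cv2.INTER_CUBIC)
    uu=(proj(p,p0)-[u-25,v-30]+.5)*12;cv2.circle(c,tuple(int(x) for x in uu),4,(255,0,0),1);cv2.imwrite('pics/'+n,c[:,:,::-1])
E
```

```text
[ 0.48262987 -0.00837145  0.11632547] 0.020294598713938017 [ 0.46461373  0.37598799 -0.86542971] [314.4914389  220.65758393] [277.38523341 242.84736709]
```

View pics/d10.png

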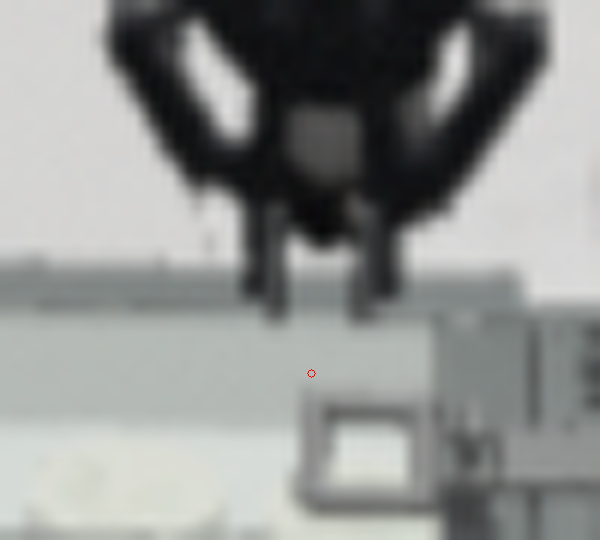

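View pics/s10.png

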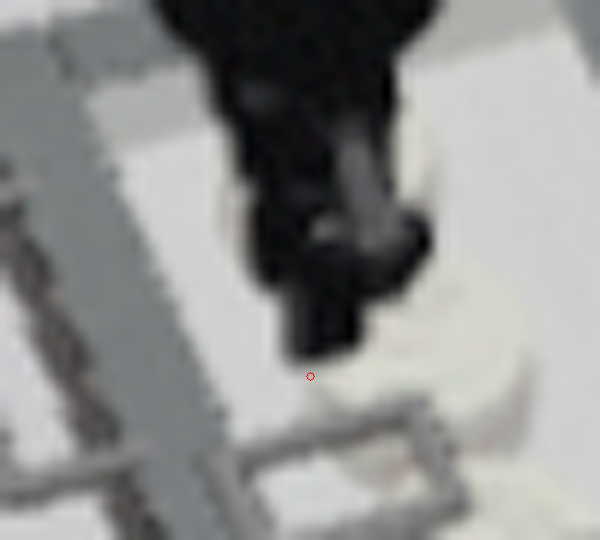

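Call:
apply_moves --commands '[195,25,0,1,0,0,0,195,45,0,1,0,0,0,195,52,0,1,0,0,0,195,52,0,1,0,0,0,195,52,0,1,0,0,0]'

```text
time: 15.97
tcp_pos: [0.4842, -0.0086, 0.0652]
tool_rot: [170.9, 90.0, 165.1]
force: [0.2, -0.3, 0.5]
finger_gap: 0.0198
```

```bash
python3 - <<'E'
from h import *
d=manip.camera('side');w=manip.camera('scene')
p0,R0,s=tool();print(p0,s['finger_gap'],s['force'],proj(d,p0),proj(w,p0))
for p,n in((d,'d11.png'),(w,'s11.png')):
    u,v=proj(p,p0).astype(int)
    c=p['frame'][v-30:v+15,u-25:u+25].copy();c=cv2.resize(c,(600,540),interpolation=cv2.INTER_CUBIC)
    uu=(proj(p,p0)-[u-25,v-30]+.5)*12;cv2.circle(c,tuple(int(x) for x in uu),4,(255,0,0),1);cv2.imwrite('pics/'+n,c[:,:,::-1])
E
```

```text
[ 0.48459606 -0.00870998  0.06592669] 0.02022798975007392 [-0.33763458  0.92004853  0.72502342] [314.2045018  232.24153919] [278.27215018 252.64474586]
```

View pics/d11.png

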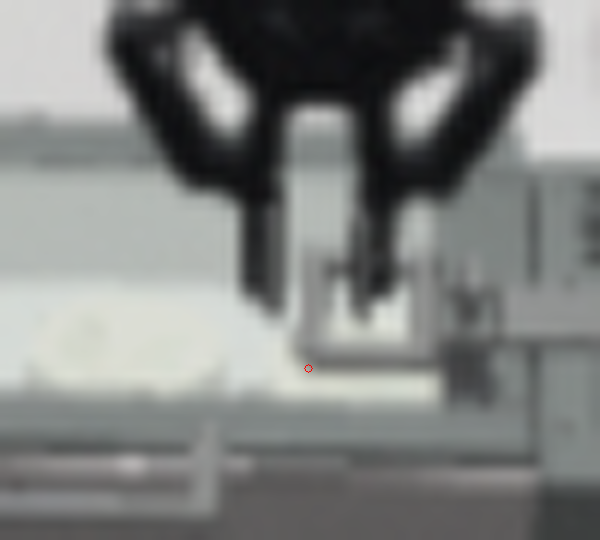

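View pics/s11.png

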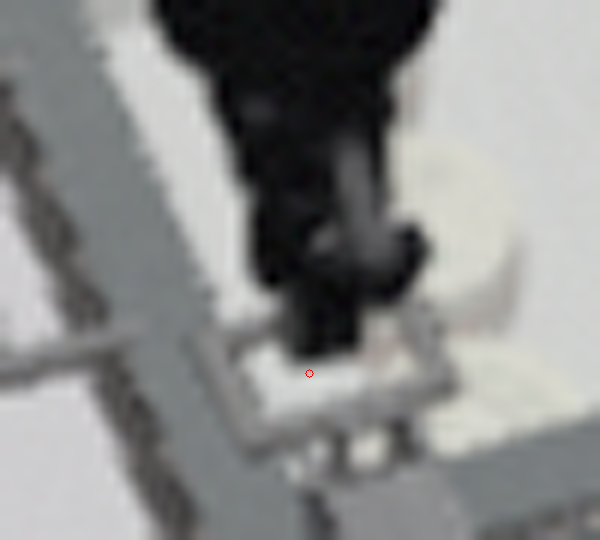

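Now the right finger is clearly inside the loop, and the TCP reads below the lid with no contact. The tips really are about 15 mm higher than reported. I'll go 5 mm lower and close.

Call:
apply_moves --commands '[195,5,0,0,0,0,0,195,6,0,0,0,0,0,195,6,0,0,0,0,0,255,6,0,0,0,0,0,255,6,0,0,0,0,0,255,6,0,0,0,0,0,255,6,0,0,0,0,0,255,6,0,0,0,0,0,255,6,0,0,0,0,0]'

```text
time: 16.82
tcp_pos: [0.4841, -0.0078, 0.0591]
tool_rot: [80.7, 89.9, 74.9]
force: [0.5, 4.6, -0.5]
finger_gap: 0.0076
```

```bash
python3 - <<'E'
from h import *
p0,R0,s=tool();print(p0,s['finger_gap'],s['force'],R0[:,1])
E
```

```text
[ 0.48409855 -0.00780403  0.05913506] 0.007637838929203785 [ 0.48501259  4.58581913 -0.49366943] [0.10162534 0.99482184 0.00133694]
```

Gripped (opening 7.6 mm). Now the arc up and back to about 115°.

Call:
apply_moves --commands '[255,-11.4,-0.7,0,0,0,0,255,-22.7,-2.6,0,0,0,0,255,-33.7,-5.8,0,0,0,0,255,-44.2,-10.3,0,0,0,0,255,-54.1,-15.9,0,0,0,0,255,-63.4,-22.7,0,0,0,0,255,-71.8,-30.4,0,0,0,0,255,-79.3,-39,0,0,0,0,255,-79.3,-39,0,0,0,0]'

```text
time: 17.57
tcp_pos: [0.4807, -0.0468, 0.1407]
tool_rot: [37.1, 89.8, 31.2]
force: [-1.3, 12.0, 14.6]
finger_gap: 0.0081
```

```bash
python3 - <<'E'
from h import *
p0,R0,s=tool();print(p0,s['finger_gap'],s['force'])
d=manip.camera('side');c=d['frame'][190:265,255:355];cv2.imwrite('pics/d12.png',cv2.resize(c,(667,500),interpolation=cv2.INTER_CUBIC)[:,:,::-1])
E
```

```text
[ 0.48069838 -0.04677813  0.14072725] 0.008088697810710721 [-1.30391966 11.97811731 14.58990553]
```

View pics/d12.png

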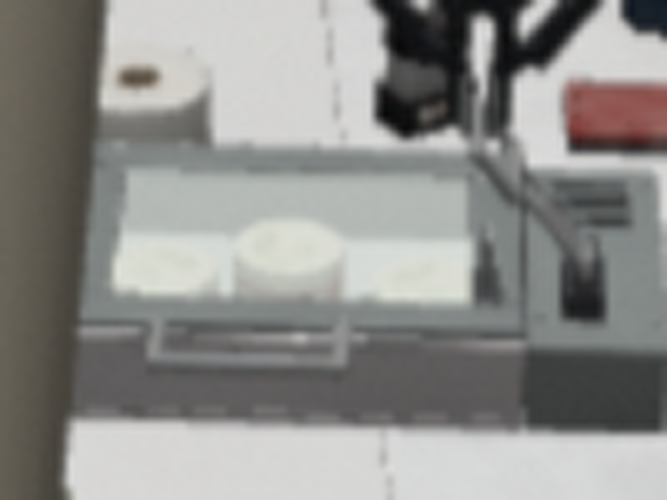

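```bash
python3 - <<'E'
import numpy as np
for t in np.linspace(53,118,12):
    r=np.radians(t);print(round(t,1),(-(103*np.sin(r)-79.3)).round(1),(103*np.cos(r)-61).round(1))
E
```

```text
53.0 -3.0 1.0
58.9 -8.9 -7.8
64.8 -13.9 -17.2
70.7 -17.9 -27.0
76.6 -20.9 -37.2
82.5 -22.8 -47.6
88.5 -23.7 -58.2
94.4 -23.4 -68.8
100.3 -22.0 -79.4
106.2 -19.6 -89.7
112.1 -16.1 -99.7
118.0 -11.6 -109.4
```

Call:
apply_moves --commands '[255,-3,1,0,0,0,0,255,-8.9,-7.8,0,0,0,0,255,-13.9,-17.2,0,0,0,0,255,-17.9,-27,0,0,0,0,255,-20.9,-37.2,0,0,0,0,255,-22.8,-47.6,0,0,0,0,255,-23.7,-58.2,0,0,0,0,255,-23.4,-68.8,0,0,0,0,255,-22,-79.4,0,0,0,0,255,-19.6,-89.7,0,0,0,0,255,-16.1,-99.7,0,0,0,0,255,-11.6,-109.4,0,0,0,0,255,-11.6,-109.4,0,0,0,0]'

```text
time: 18.7
tcp_pos: [0.4693, -0.1596, 0.1504]
tool_rot: [-57.0, 89.8, -62.9]
force: [3.3, -4.0, 4.7]
finger_gap: 0.006
```

```bash
python3 - <<'E'
from h import *
p0,R0,s=tool();print(p0,s['finger_gap'],s['force'])
d=manip.camera('side');c=d['frame'][180:265,265:385];cv2.imwrite('pics/d13.png',cv2.resize(c,(667,472),interpolation=cv2.INTER_CUBIC)[:,:,::-1])
E
```

```text
[ 0.46933786 -0.15959381  0.15039199] 0.006023534714221279 [ 3.28157862 -4.03217008  4.69270887]
```

View pics/d13.png

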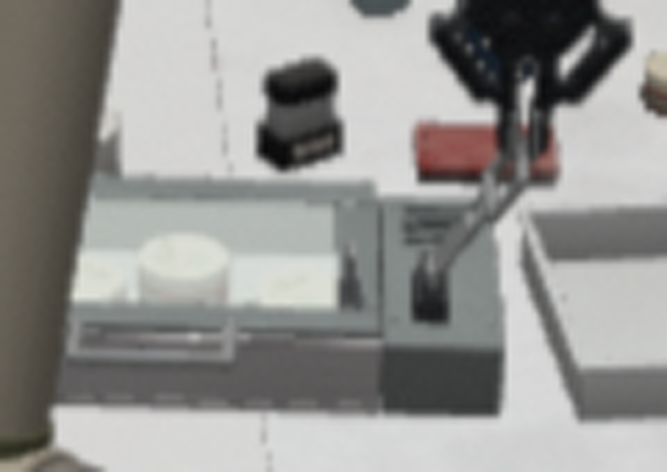

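The hasp leans back over the deck and the lid is still shut. Now I'll let go and back away upward.

Call:
apply_moves --commands '[195,0,0,0,0,0,0,195,0,0,0,0,0,0,195,0,0,0,0,0,0,195,0,0,0,0,0,0,195,-15,0,0,0,0,0,195,-30,0,0,0,0,0,195,-60,0,0,0,0,0,195,-100,0,0,0,0,0,195,-100,0,0,0,0,0,195,-100,0,0,0,0,0]'

```text
time: 19.58
tcp_pos: [0.4694, -0.1564, 0.2515]
tool_rot: [-28.1, 89.8, -34.0]
force: [-0.9, 0.9, -0.6]
finger_gap: 0.0199
```

```bash
python3 - <<'E'
from h import *
p0,R0,s=tool();print(p0,s['finger_gap'],s['force'])
plan([.415,.079,.22],DOWN(-5.8))
d=manip.camera('side');c=d['frame'][180:265,265:385];cv2.imwrite('pics/d14.png',cv2.resize(c,(667,472),interpolation=cv2.INTER_CUBIC)[:,:,::-1])
for r in manip.mark_of(d,'hasp_bar')[:2]:print(r)
E
```

```text
[ 0.46936904 -0.15636348  0.25153519] 0.019884250262494112 [-0.91086234  0.9008555  -0.59125346]
  mm [ 30.9 228.7 -78. ] rot [90.   0.2 -0.1] rows>= 13
{'at': [200.5, 237.7], 'confidence': 0.64}
{'at': [359.4, 212.3], 'confidence': 0.53}
```

View pics/d14.png

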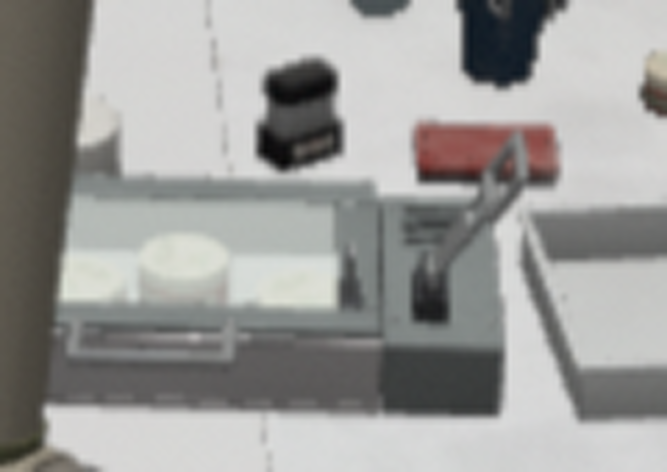

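Call:
apply_moves --commands '[195,0,229,-78,90,0,0,195,0,229,-78,90,0,0,195,0,229,-78,90,0,0,195,0,229,-78,90,0,0,195,0,229,-78,90,0,0,195,0,229,-78,90,0,0,195,0,229,-78,90,0,0,195,0,229,-78,90,0,0,195,0,229,-78,90,0,0,195,0,229,-78,90,0,0,195,0,229,-78,90,0,0,195,0,229,-78,90,0,0,195,0,229,-78,90,0,0,195,31,229,-78,90,0,0,195,100,229,-78,90,0,0,195,100,229,-78,90,0,0,195,100,229,-78,90,0,0,195,100,229,-78,90,0,0]'

```text
time: 21.18
tcp_pos: [0.4138, 0.0796, 0.1492]
tool_rot: [-89.1, 89.8, 175.1]
force: [0.4, -0.4, -0.6]
finger_gap: 0.0198
```

```bash
python3 - <<'E'
from h import *
p0,R0,s=tool();print(p0,s['finger_gap'],s['force'],s['joints'])
w=manip.camera('wrist');save(w,'w15.png')
plan([.415,.079,.03],DOWN(-5.8))
d=manip.camera('side')
for t in (1.7,1.9,2.0,2.1,2.3):
  X=np.array([.474,-.107,.088])+.1*np.array([.1*np.cos(t),.995*np.cos(t),np.sin(t)]);print(t,proj(d,X))
E
```

```text
[0.41381644 0.07962204 0.14917576] 0.019785347624305106 [ 0.43766487 -0.36226291 -0.55925208] [-5.29812616e+00  1.25235405e+01  9.87872749e+01 -1.55437513e-03
  6.89228057e+01  5.33150437e-01]
  mm [120.5   0.2   0.5] rot [-0.  0.  0.] rows>= 3
1.7 [346.72940251 204.17437812]
1.9 [352.19637521 205.45950061]
2.0 [354.77815926 206.45254782]
2.1 [357.22158717 207.66529214]
2.3 [361.59197436 210.69315867]
```

View pics/w15.png

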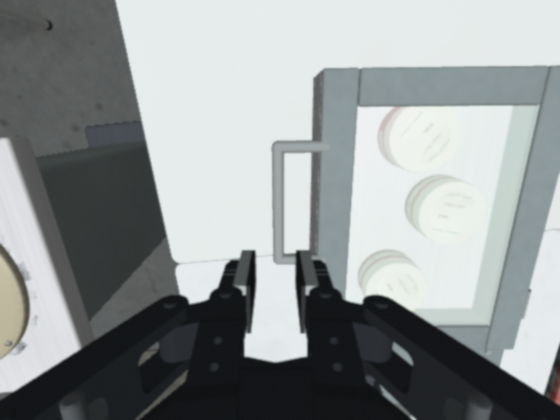

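Call:
apply_moves --commands '[195,40,0,1,0,0,0,195,80,0,1,0,0,0,195,105,0,1,0,0,0,195,120,0,1,0,0,0,195,120,0,1,0,0,0,195,120,0,1,0,0,0,255,120,0,1,0,0,0,255,120,0,1,0,0,0,255,120,0,1,0,0,0,255,120,0,1,0,0,0,255,120,0,1,0,0,0,255,120,0,1,0,0,0]' --squeeze 25

```text
time: 22.28
tcp_pos: [0.4156, 0.0785, 0.0315]
tool_rot: [89.4, 89.8, -6.4]
force: [-1.3, 0.8, 8.2]
finger_gap: 0.0082
```

```bash
python3 - <<'E'
from h import *
p0,R0,s=tool();print(p0,s['finger_gap'],s['force'],R0[:,1])
w=manip.camera('wrist');save(w,'w16.png')
for k in range(1,20):
    t=np.radians(90*k/19);print((-230*np.sin(t)).round(1),(230*(1-np.cos(t))).round(1))
E
```

```text
[0.41561458 0.07848406 0.0315095 ] 0.008194544824312398 [-1.33547782  0.83070776  8.2038072 ] [ 0.99483621 -0.10142633  0.00368875]
-19.0 0.8
-37.9 3.1
-56.5 7.0
-74.7 12.5
-92.4 19.4
-109.5 27.7
-125.8 37.5
-141.3 48.5
-155.8 60.8
-169.2 74.2
-181.5 88.7
-192.5 104.2
-202.3 120.5
-210.6 137.6
-217.5 155.3
-223.0 173.5
-226.9 192.1
-229.2 211.0
-230.0 230.0
```

View pics/w16.png

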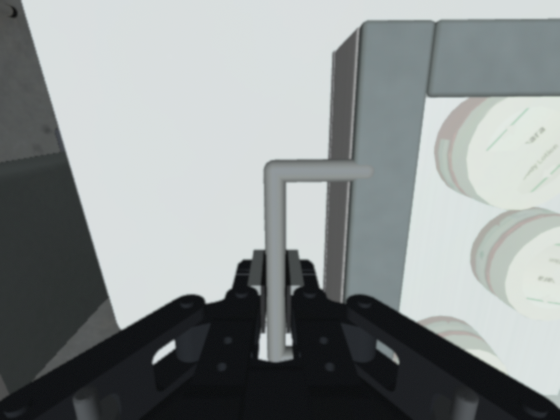

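Gripped (8.2 mm). I'll start the arc, first to about 45°.

Call:
apply_moves --commands '[255,-19,0.4,0,0,0,0,255,-37.9,2.3,0,0,0,0,255,-56.5,5.8,0,0,0,0,255,-74.7,10.9,0,0,0,0,255,-92.4,17.5,0,0,0,0,255,-109.5,25.5,0,0,0,0,255,-125.8,35,0,0,0,0,255,-141.3,45.7,0,0,0,0,255,-155.8,57.7,0,0,0,0,255,-155.8,57.7,0,0,0,0]'

```text
time: 23.17
tcp_pos: [0.4791, 0.0718, 0.1879]
tool_rot: [93.1, 89.1, -2.8]
force: [25.3, -1.9, -23.3]
finger_gap: 0.009
```

```bash
python3 - <<'E'
from h import *
p0,R0,s=tool();print(p0,s['finger_gap'],s['force'],s['joints'].round(0))
d=manip.camera('side');save(d,'d17.png')
E
```

```text
[0.47906286 0.07176923 0.18788263] 0.009024695001191895 [ 25.25884253  -1.87207868 -23.312987  ] [-6. 16. 87.  0. 76.  0.]
```

View pics/d17.png

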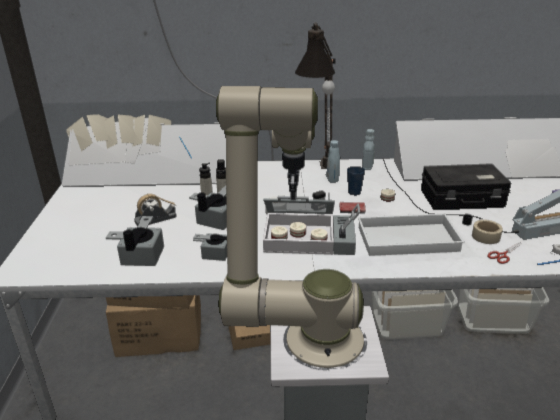

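```bash
python3 - <<'E'
import numpy as np
t0=np.radians(1.25)
for th in list(range(46,91,4))+[91]:
    t=np.radians(th);print(th,(-(230*np.sin(t)-5)+155.8).round(1),(230*(np.cos(t0)-np.cos(t))-57.7).round(1))
E
```

```text
46 -4.6 12.5
50 -15.4 24.4
54 -25.3 37.1
58 -34.3 50.4
62 -42.3 64.3
66 -49.3 78.7
70 -55.3 93.6
74 -60.3 108.8
78 -64.2 124.4
82 -67.0 140.2
86 -68.6 156.2
90 -69.2 172.2
91 -69.2 176.3
```

Call:
apply_moves --commands '[255,-2,8,0,0,0,0,255,-4.6,12.5,0,0,0,0,255,-15.4,24.4,0,0,0,0,255,-25.3,37.1,0,0,0,0,255,-34.3,50.4,0,0,0,0,255,-42.3,64.3,0,0,0,0,255,-49.3,78.7,0,0,0,0,255,-55.3,93.6,0,0,0,0,255,-60.3,108.8,0,0,0,0,255,-60.3,108.8,0,0,0,0]'

```text
time: 24.05
tcp_pos: [0.582, 0.0622, 0.2489]
tool_rot: [111.5, 89.7, 15.7]
force: [-0.3, 3.1, 8.5]
finger_gap: 0.0086
```

Call:
apply_moves --commands '[255,-3.9,15.6,0,0,0,0,255,-6.7,31.4,0,0,0,0,255,-8.3,47.4,0,0,0,0,255,-8.9,63.4,0,0,0,0,255,-8.9,67.5,0,0,0,0,255,-8.9,67.5,0,0,0,0,255,-8.9,67.5,0,0,0,0]'

```text
time: 24.63
tcp_pos: [0.6478, 0.056, 0.2566]
tool_rot: [123.4, 89.8, 27.6]
force: [1.4, 5.3, 2.2]
finger_gap: 0.0086
```

```bash
python3 - <<'E'
from h import *
p0,R0,s=tool();print(p0,s['finger_gap'],s['force'],s['joints'].round(0))
d=manip.camera('scene');save(d,'s18.png')
E
```

```text
[0.64782382 0.05595617 0.25663503] 0.008561559405010253 [1.37075895 5.33733172 2.16215575] [-6. 31. 51.  0. 98.  0.]
```

View pics/s18.png

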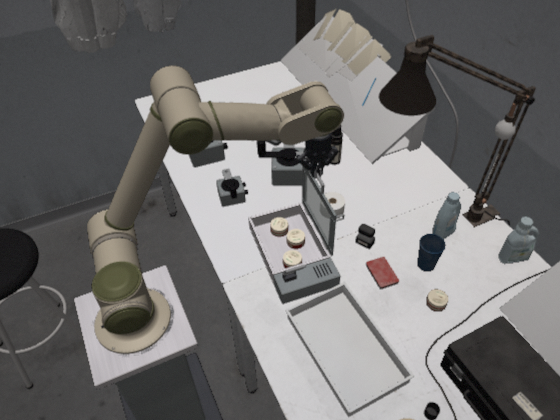

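The lid stands upright. Releasing and rising.

Call:
apply_moves --commands '[195,0,0,0,0,0,0,195,0,0,0,0,0,0,195,0,0,0,0,0,0,195,0,0,0,0,0,0,195,-20,0,0,0,0,0,195,-40,0,0,0,0,0,195,-60,0,0,0,0,0,195,-60,0,0,0,0,0]'

```text
time: 25.35
tcp_pos: [0.648, 0.0546, 0.3193]
tool_rot: [89.2, 89.6, -6.7]
force: [0.5, -0.2, 1.1]
finger_gap: 0.0201
```

```bash
python3 - <<'E'
from h import *
p0,R0,s=tool();print(p0,s['finger_gap'],s['force'],s['joints'].round(0))
d=manip.camera('scene')
c=d['frame'][170:310,230:400];cv2.imwrite('pics/s19.png',cv2.resize(c,(728,600),interpolation=cv2.INTER_CUBIC)[:,:,::-1])
for n,p in (('s',d),('d',manip.camera('side'))):
  for t,z in [('pot_0',.008),('lid_handle',.288),('hasp_bar',.17),('tray',0)]:
    for r in manip.mark_of(p,t)[:4]: print(n,t,np.round(r['at'],1),round(r['confidence'],2),atz(p,r['at'],z).round(4))
plan([.46,.09,.29],DOWN(84))
E
```

```text
[0.64797587 0.05456015 0.31931974] 0.020087689966226913 [ 0.49488789 -0.24706648  1.10376653] [ -6.  30.  42.  -0. 107.   0.]
s pot_0 [295.7 243.7] 0.8 [0.5724 0.0417 0.008 ]
s pot_0 [295.5 261.3] 0.72 [ 0.5387 -0.0248  0.008 ]
s pot_0 [277.3 225.1] 0.64 [0.5515 0.1451 0.008 ]
s lid_handle [313.2 176.2] 0.69 [0.6353 0.0532 0.288 ]
s hasp_bar [296.1 267.2] 0.41 [ 0.4755 -0.1538  0.17  ]
s tray [344.7 352.4] 0.97 [ 0.5238 -0.3755  0.    ]
d pot_0 [276.2 236.8] 0.75 [0.5504 0.1299 0.008 ]
d pot_0 [316.7 239.6] 0.74 [ 0.5248 -0.0228  0.008 ]
d pot_0 [296.  231.3] 0.51 [0.5875 0.0523 0.008 ]
d lid_handle [296.5 160.6] 0.74 [0.6297 0.0503 0.288 ]
d hasp_bar [357.  211.7] 0.55 [ 0.4478 -0.1535  0.17  ]
d tray [406.7 235.4] 0.86 [ 0.5541 -0.3723  0.    ]
  mm [  24.6 -189.8  -16. ] rot [-89.8  -0.    0. ] rows>= 13
```

View pics/s19.png

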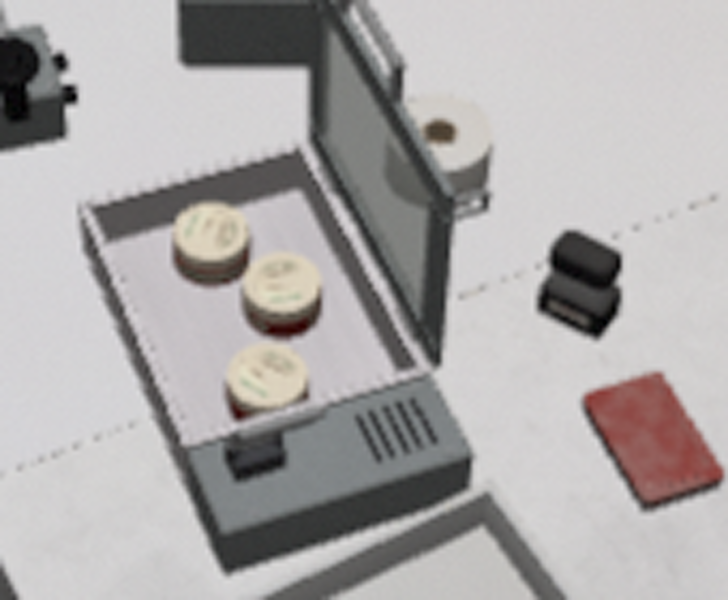

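Call:
apply_moves --commands '[0,0,-100,0,-45,0,0,0,0,-100,0,-45,0,0,0,0,-100,0,-45,0,0,0,25,-190,-16,-90,0,0,0,25,-190,-16,-90,0,0,0,25,-190,-16,-90,0,0,0,25,-190,-16,-90,0,0,0,25,-190,-16,-90,0,0,0,25,-190,-16,-90,0,0,0,25,-190,-16,-90,0,0,0,25,-190,-16,-90,0,0,0,25,-190,-16,-90,0,0,0,25,-190,-16,-90,0,0,0,25,-190,-16,-90,0,0,0,25,-190,-16,-90,0,0,0,25,-190,-16,-90,0,0]'

```text
time: 27.18
tcp_pos: [0.4599, 0.09, 0.2899]
tool_rot: [-14.5, 90.0, -20.5]
force: [0.4, -0.1, -0.1]
finger_gap: 0.0853
```

```bash
python3 - <<'E'
from h import *
p0,R0,s=tool();print(p0,s['finger_gap'],s['joints'].round(0))
w=manip.camera('wrist');save(w,'w20.png')
for r in manip.masks_of(w,'pot_0')[:4]:
    m=r['region'].astype(np.uint8);print(np.round(r['extent'],1),round(r['confidence'],2),m.sum())
for r in manip.mark_of(w,'pot_0')[:4]: print(np.round(r['at'],1),round(r['confidence'],2),atz(w,r['at'],.008).round(4))
for r in manip.mark_of(w,'tray')[:4]: print(np.round(r['at'],1),round(r['confidence'],2),atz(w,r['at'],.0).round(4))
E
```

```text
[0.45986293 0.0899881  0.28993738] 0.08532275190799259 [ -3.  11.  77.  -0.  93. -87.]
[199.8 222.3  46.6  41.4] 0.67 1597
[299.9 221.7] 0.77 [0.5464 0.1187 0.008 ]
[259.2 243.2] 0.59 [0.5754 0.0522 0.008 ]
```

View pics/w20.png

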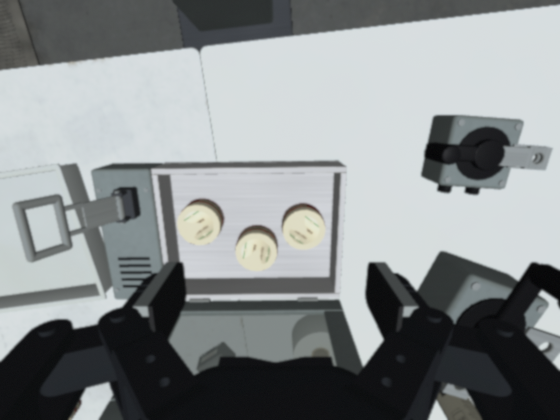

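Pot tops show at (200,222), (257,249) and (303,226). Computing their positions.

```bash
python3 - <<'E'
from h import *
w=manip.camera('wrist')
f=w['frame'].astype(int)
m=((f[:,:,0]-f[:,:,2]>18)&(f[:,:,0]>150)).astype(np.uint8)
m[:190]=0;m[275:]=0
n,l,st,ce=cv2.connectedComponentsWithStats(m)
o=np.array([.54,-.003]) 
ex=np.array([.9948,-.1014]);ey=np.array([.1014,.9948])
hinge=np.array([.644,.0555])
org=hinge-ex*.098-ey*0  # lid_hinge x=+98 in warmer ; y=+40?
for i in range(1,n):
    if st[i,4]>300:
        X=atz(w,ce[i],.042);print(st[i],ce[i].round(1),X.round(4))
# chamber inner rim corners
for uv in [(153,174),(345,174),(340,293),(163,297)]: print('rim',atz(w,uv,.058).round(4))
c=w['frame'][150:310,85:355];cv2.imwrite('pics/w20c.png',cv2.resize(c,(800,474),interpolation=cv2.INTER_CUBIC)[:,:,::-1])
E
```

```text
[ 178  204   42   40 1283] [198.6 224.1] [ 0.523  -0.0266  0.042 ]
[ 283  209   42   40 1260] [303. 229.] [0.5456 0.1207 0.042 ]
[ 236  233   41   38 1182] [256.3 251.1] [0.573 0.05  0.042]
rim [ 0.443  -0.0688  0.058 ]
rim [0.4688 0.1802 0.058 ]
rim [0.6452 0.1662 0.058 ]
rim [ 0.6251 -0.0941  0.058 ]
```

View pics/w20c.png

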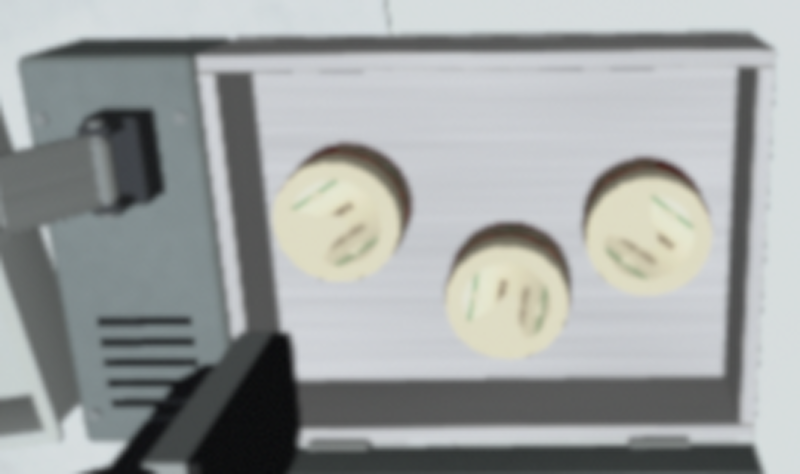

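```bash
python3 - <<'E'
from h import *
plan([.523,-.0266,.20],DOWN(-5.8))
plan([.523,-.0266,-.003],DOWN(-5.8))
E
```

```text
mm [  89.9 -109.6   74.7] rot [89.9  0.  -0. ] rows>= 13
  mm [ 292.9 -109.6   74.7] rot [89.9  0.  -0. ] rows>= 13
```

Call:
apply_moves --commands '[30,0,-110,75,90,0,0,30,0,-110,75,90,0,0,30,0,-110,75,90,0,0,30,0,-110,75,90,0,0,30,0,-110,75,90,0,0,30,0,-110,75,90,0,0,30,0,-110,75,90,0,0,30,0,-110,75,90,0,0,30,0,-110,75,90,0,0,30,0,-110,75,90,0,0,30,0,-110,75,90,0,0,30,0,-110,75,90,0,0,30,0,-110,75,90,0,0,30,90,-110,75,90,0,0,30,180,-110,75,90,0,0,30,180,-110,75,90,0,0,30,180,-110,75,90,0,0,30,180,-110,75,90,0,0]'

```text
time: 28.93
tcp_pos: [0.5205, -0.0263, 0.1046]
tool_rot: [-99.9, 89.5, 164.2]
force: [0.1, 0.6, 0.0]
finger_gap: 0.0757
```

```bash
python3 - <<'E'
from h import *
p0,R0,s=tool();print(p0,s['finger_gap'],s['force'])
w=manip.camera('wrist');save(w,'w21.png')
plan([.523,-.0266,-.003],DOWN(-5.8))
print(proj(w,[.523,-.0266,.042]))
E
```

```text
[ 0.52053853 -0.02634776  0.10464569] 0.07565191780736966 [0.14877041 0.57639585 0.03906229]
  mm [107.5   3.4   0.2] rot [-0.1 -0.1  0.5] rows>= 3
[279.5598531  214.20164643]
```

View pics/w21.png

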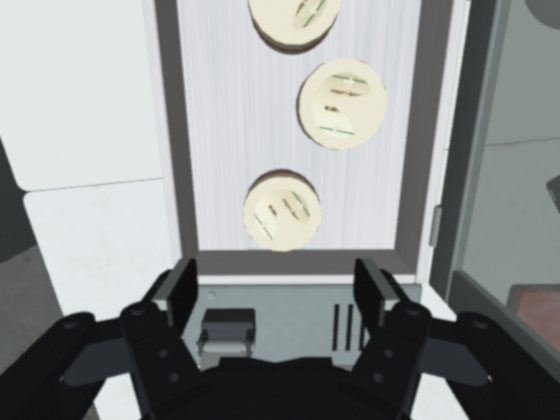

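Call:
apply_moves --commands '[30,35,5,-1,0,0,0,30,65,5,-1,0,0,0,30,85,5,-1,0,0,0,30,98,5,-1,0,0,0,30,98,5,-1,0,0,0,30,98,5,-1,0,0,0]'

```text
time: 29.48
tcp_pos: [0.529, -0.0267, 0.0126]
tool_rot: [81.7, 90.0, -14.2]
force: [-0.3, -0.5, 0.6]
finger_gap: 0.0755
```

```bash
python3 - <<'E'
from h import *
p0,R0,s=tool();print(p0,s['finger_gap'],s['force'])
w=manip.camera('wrist');save(w,'w22.png');d=manip.camera('side');c=d['frame'][180:265,255:375];cv2.imwrite('pics/d22.png',cv2.resize(c,(720,510),interpolation=cv2.INTER_CUBIC)[:,:,::-1])
E
```

```text
[ 0.52900454 -0.02672127  0.01261431] 0.0755034101144192 [-0.294414   -0.48024322  0.61408294]
```

View pics/w22.png

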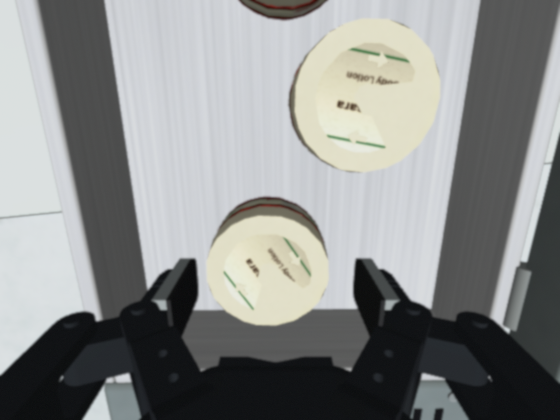

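View pics/d22.png

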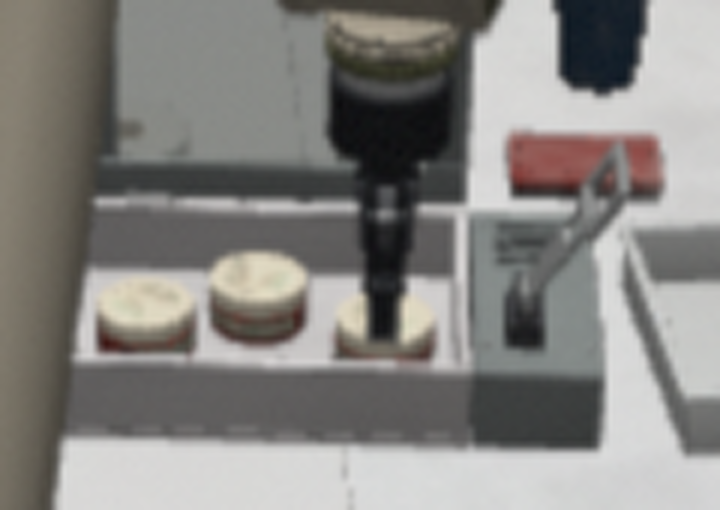

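Call:
apply_moves --commands '[30,0,-4,0,0,0,0,30,8,-4,0,0,0,0,30,15,-4,0,0,0,0,30,15,-4,0,0,0,0,30,15,-4,0,0,0,0]' --squeeze 50

```text
time: 30.0
tcp_pos: [0.5242, -0.0261, -0.0036]
tool_rot: [-99.2, 89.9, 165.0]
force: [-0.5, 0.3, -0.2]
finger_gap: 0.0756
```

Call:
apply_moves --commands '[255,0,0,0,0,0,0,255,0,0,0,0,0,0,255,0,0,0,0,0,0,255,0,0,0,0,0,0,255,0,0,0,0,0,0]' --squeeze 50

```text
time: 30.42
tcp_pos: [0.5246, -0.0262, -0.0026]
tool_rot: [74.1, 90.0, -21.7]
force: [-1.8, 0.1, 5.4]
finger_gap: 0.0612
```

```bash
python3 - <<'E'
from h import *
p0,R0,s=tool();print(p0,s['finger_gap'],s['force'])
E
```

```text
[ 0.52463634 -0.02623182 -0.00256486] 0.061201987042854386 [-1.7670494   0.07875282  5.38416318]
```

```bash
python3 - <<'E'
from h import *
plan([.525,-.484,.23],DOWN(-5.8))
E
```

```text
mm [-232.4   47.   455.4] rot [-0.  0. -0.] rows>= 13
```

Call:
apply_moves --commands '[255,-30,0,0,0,0,0,255,-60,0,0,0,0,0,255,-100,0,0,0,0,0,255,-140,0,0,0,0,0,255,-180,0,0,0,0,0,255,-232,0,0,0,0,0,255,-232,0,10,0,0,0,255,-232,5,40,0,0,0,255,-232,10,80,0,0,0,255,-232,14,120,0,0,0,255,-232,18,160,0,0,0,255,-232,22,200,0,0,0,255,-232,27,240,0,0,0,255,-232,31,280,0,0,0,255,-232,36,320,0,0,0,255,-232,40,360,0,0,0,255,-232,44,400,0,0,0,255,-232,47,440,0,0,0,255,-232,47,455,0,0,0,255,-232,47,455,0,0,0]'

```text
time: 32.08
tcp_pos: [0.5234, -0.4873, 0.2266]
tool_rot: [-120.3, 89.9, 143.7]
force: [0.4, 0.9, -0.9]
finger_gap: 0.0609
```

```bash
python3 - <<'E'
from h import *
p0,R0,s=tool();print(p0,s['finger_gap'],s['force'],s['joints'].round(0))
w=manip.camera('wrist');save(w,'w23.png');d=manip.camera('scene');save(d,'s23.png')
E
```

```text
[ 0.52340705 -0.48730426  0.22664433] 0.06086532540161941 [ 0.41338198  0.881095   -0.87546257] [-52.  40.  40.  -0. 101. -46.]
```

View pics/w23.png

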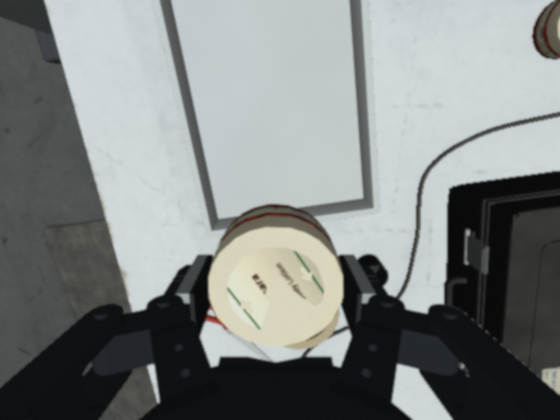

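View pics/s23.png

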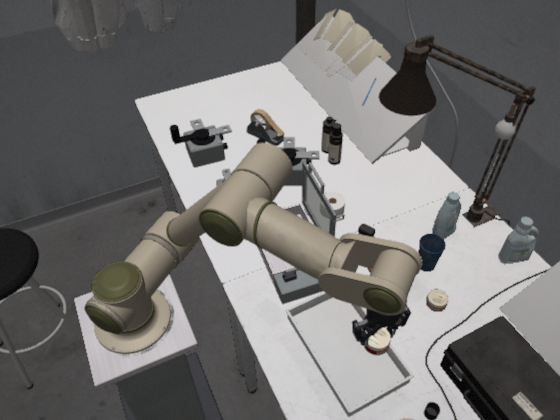

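```bash
python3 - <<'E'
from h import *
w=manip.camera('wrist')
for n,uv,z in [('out L',(211,231),.047),('out R',(377,207),.047),('floor L',(217,217),.003),('floor R',(366,198),.003),('edgeL top',(163,5),.047),('edgeR top',(363,5),.047)]:
    print(n,atz(w,uv,z).round(4))
E
```

```text
out L [ 0.4412 -0.535   0.047 ]
out R [ 0.64   -0.5252  0.047 ]
floor L [ 0.4409 -0.5319  0.003 ]
floor R [ 0.6394 -0.526   0.003 ]
edgeL top [ 0.433  -0.2962  0.047 ]
edgeR top [ 0.6279 -0.3164  0.047 ]
```

```bash
python3 - <<'E'
from h import *
plan([.535,-.475,-.006],DOWN(-5.8))
E
```

```text
mm [234.8   9.1  -8.5] rot [-0. -0.  0.] rows>= 6
```

Call:
apply_moves --commands '[255,20,9,-8,0,0,0,255,60,9,-8,0,0,0,255,100,9,-8,0,0,0,255,140,9,-8,0,0,0,255,175,9,-8,0,0,0,255,200,9,-8,0,0,0,255,215,9,-8,0,0,0,255,225,9,-8,0,0,0,255,231,9,-8,0,0,0,255,234,9,-8,0,0,0,255,234,9,-8,0,0,0,255,234,9,-8,0,0,0]'

```text
time: 33.23
tcp_pos: [0.5352, -0.4768, -0.0037]
tool_rot: [44.5, 89.9, -51.3]
force: [-0.2, 0.7, -0.9]
finger_gap: 0.0613
```

```bash
python3 - <<'E'
from h import *
p0,R0,s=tool();print(p0,s['finger_gap'],s['force'])
E
```

```text
[ 0.53520029 -0.47678761 -0.00374122] 0.06128398306249195 [-0.16107089  0.73430215 -0.85012144]
```

Down another 4 mm, then let go and rise.

Call:
apply_moves --commands '[255,2,0,0,0,0,0,255,4,0,0,0,0,0,255,4,0,0,0,0,0,0,4,0,0,0,0,0,0,4,0,0,0,0,0,0,4,0,0,0,0,0,0,4,0,0,0,0,0,0,-20,0,0,0,0,0,0,-60,0,0,0,0,0,0,-100,0,0,0,0,0,0,-140,0,0,0,0,0,0,-180,0,0,0,0,0,0,-230,0,0,0,0,0,0,-230,0,0,0,0,0,0,-230,0,0,0,0,0]'

```text
time: 34.48
tcp_pos: [0.5354, -0.4773, 0.2291]
tool_rot: [44.8, 89.6, -51.1]
force: [-0.2, 0.2, -0.2]
finger_gap: 0.0852
```

```bash
python3 - <<'E'
from h import *
p0,R0,s=tool();print(p0,s['finger_gap'],s['force'])
w=manip.camera('wrist');save(w,'w24.png')
d=manip.camera('scene')
for n,p,z in (('w',w,.003),('s',d,.008)):
  for r in manip.mark_of(p,'pot_0')[:4]: print(n,np.round(r['at'],1),round(r['confidence'],2),atz(p,r['at'],z).round(4))
plan([.573,.05,.23],DOWN(-5.8))
E
```

```text
[ 0.53538798 -0.47731055  0.2291077 ] 0.08519734430113439 [-0.21711727  0.23405574 -0.16748399]
w [271.9 178.9] 0.57 [ 0.5311 -0.4836  0.003 ]
s [370.9 380.4] 0.62 [ 0.5442 -0.4832  0.008 ]
s [343.8 350.4] 0.33 [ 0.522  -0.3723  0.008 ]
s [296.9 269.4] 0.2 [ 0.5283 -0.0563  0.008 ]
  mm [  -6.   -15.  -527.4] rot [-0.  -0.2  0.2] rows>= 13
```

View pics/w24.png

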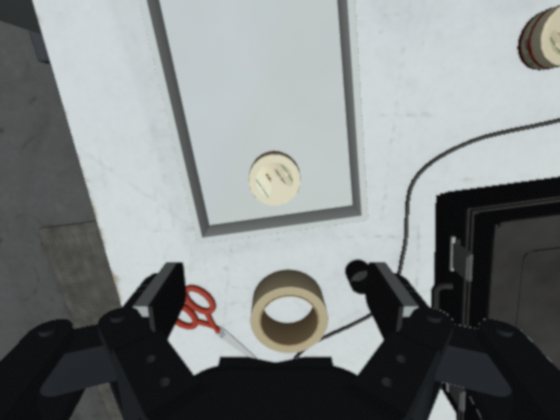

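The first pot stands in the tray at (273,178). The pot at (540,40) outside is a look-alike. Next is pot B.

Call:
apply_moves --commands '[30,-6,-1,-40,0,0,0,30,-6,-2,-80,0,0,0,30,-6,-3,-120,0,0,0,30,-6,-5,-160,0,0,0,30,-6,-6,-200,0,0,0,30,-6,-7,-240,0,0,0,30,-6,-8,-280,0,0,0,30,-6,-9,-320,0,0,0,30,-6,-10,-360,0,0,0,30,-6,-12,-400,0,0,0,30,-6,-13,-440,0,0,0,30,-6,-14,-480,0,0,0,30,-6,-15,-510,0,0,0,30,-6,-15,-527,0,0,0,30,-6,-15,-527,0,0,0,30,60,-15,-527,0,0,0,30,120,-15,-527,0,0,0,30,120,-15,-527,0,0,0,30,120,-15,-527,0,0,0,30,120,-15,-527,0,0,0]'

```text
time: 36.35
tcp_pos: [0.5724, 0.0486, 0.1035]
tool_rot: [-89.1, 89.7, 175.0]
force: [0.3, -1.0, -0.1]
finger_gap: 0.0757
```

```bash
cat >> h.py <<'E'
def tops(p,z=.042,thr=18):
    f=p['frame'].astype(int)
    m=((f[:,:,0]-f[:,:,2]>thr)&(f[:,:,0]>150)).astype(np.uint8)
    n,l,st,ce=cv2.connectedComponentsWithStats(m)
    for i in range(1,n):
        if st[i,4]>300: print('top',st[i],ce[i].round(1),atz(p,ce[i],z).round(4))
E
python3 - <<'E'
from h import *
p0,R0,s=tool();print(p0,s['finger_gap'],s['force'])
w=manip.camera('wrist');save(w,'w25.png')
tops(w)
plan([.573,.05,-.003],DOWN(-5.8))
E
```

```text
[0.57235683 0.04860542 0.10348948] 0.07567783793080284 [ 0.3140402  -0.99883366 -0.10738527]
top [ 190   76   85   87 5067] [234.2 120.4] [0.5499 0.1214 0.042 ]
top [ 242  174   76   75 4006] [280.2 208.1] [0.576  0.0535 0.042 ]
  mm [108.8  -1.   -1.3] rot [-0.1  0.  -0. ] rows>= 3
```

View pics/w25.png

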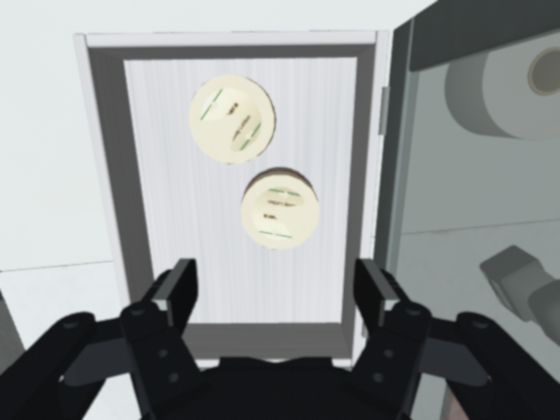

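Call:
apply_moves --commands '[30,35,2,-3,0,0,0,30,65,2,-3,0,0,0,30,85,2,-3,0,0,0,30,98,2,-3,0,0,0,30,98,2,-3,0,0,0,30,98,2,-3,0,0,0]'

```text
time: 36.9
tcp_pos: [0.5765, 0.0517, 0.0087]
tool_rot: [87.0, 89.9, -8.8]
force: [-2.2, -0.0, -0.2]
finger_gap: 0.0754
```

```bash
python3 - <<'E'
from h import *
p0,R0,s=tool();print(p0,s['finger_gap'],s['force'])
w=manip.camera('wrist');save(w,'w26.png')
tops(w)
E
```

```text
[0.5765105  0.05173908 0.00873206] 0.07542176063986451 [-2.22806786 -0.04782448 -0.22905514]
top [  118    55   146   148 15661] [192.2 129.1] [0.5488 0.1233 0.042 ]
top [  212   221   124   111 10257] [273.9 274.5] [0.5755 0.0526 0.042 ]
```

View pics/w26.png

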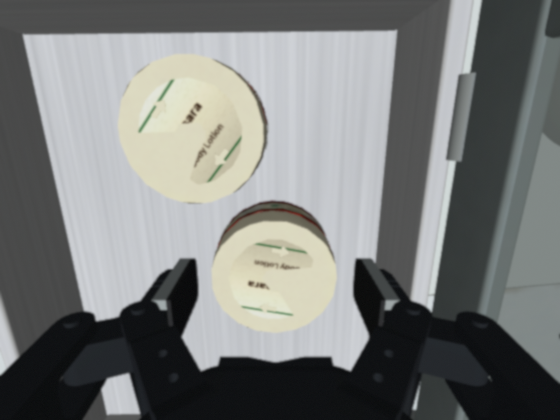

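Call:
apply_moves --commands '[30,6,-1,0,0,0,0,30,11,-1,0,0,0,0,30,11,-1,0,0,0,0,255,11,-1,0,0,0,0,255,11,-1,0,0,0,0,255,11,-1,0,0,0,0,255,11,-1,0,0,0,0,255,11,-1,0,0,0,0]' --squeeze 60

```text
time: 37.62
tcp_pos: [0.5753, 0.052, -0.0032]
tool_rot: [88.9, 89.9, -6.9]
force: [-0.4, 0.2, 6.1]
finger_gap: 0.0609
```

```bash
python3 - <<'E'
from h import *
p0,R0,s=tool();print(p0,s['finger_gap'],s['force'])
plan([.535,-.391,.23],DOWN(-5.8))
E
```

```text
[ 0.57530845  0.05204795 -0.0032026 ] 0.06091409235371063 [-0.35696714  0.22591437  6.05216105]
  mm [-233.2    5.4  444.9] rot [-0.   0.  -0.1] rows>= 13
```

Call:
apply_moves --commands '[255,-30,0,0,0,0,0,255,-60,0,0,0,0,0,255,-100,0,0,0,0,0,255,-140,0,0,0,0,0,255,-180,0,0,0,0,0,255,-233,0,0,0,0,0,255,-233,0,10,0,0,0,255,-233,1,40,0,0,0,255,-233,1,80,0,0,0,255,-233,2,120,0,0,0,255,-233,2,160,0,0,0,255,-233,3,200,0,0,0,255,-233,3,240,0,0,0,255,-233,4,280,0,0,0,255,-233,4,320,0,0,0,255,-233,5,360,0,0,0,255,-233,5,400,0,0,0,255,-233,5,445,0,0,0,255,-233,5,445,0,0,0,255,-233,5,445,0,0,0]'

```text
time: 39.28
tcp_pos: [0.5335, -0.3934, 0.2278]
tool_rot: [-126.4, 89.9, 137.5]
force: [0.2, 0.2, -0.7]
finger_gap: 0.0609
```

```bash
python3 - <<'E'
from h import *
p0,R0,s=tool();print(p0,s['finger_gap'],s['force'])
w=manip.camera('wrist');save(w,'w27.png')
plan([.535,-.391,-.008],DOWN(-5.8))
E
```

```text
[ 0.53349569 -0.3934274   0.22777743] 0.06094782292823652 [ 0.22338761  0.24352357 -0.72997917]
  mm [236.3   1.   -0.5] rot [-0.1 -0.   0. ] rows>= 6
```

View pics/w27.png

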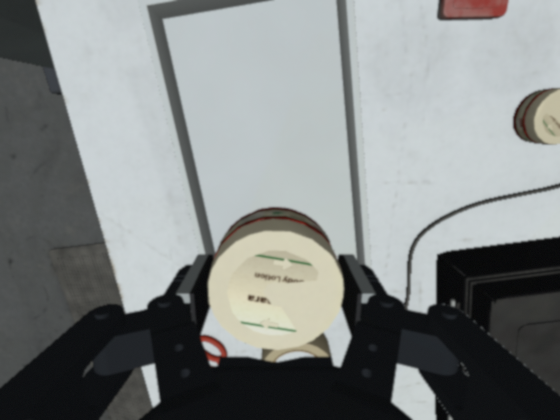

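Call:
apply_moves --commands '[255,20,1,0,0,0,0,255,60,1,0,0,0,0,255,100,1,0,0,0,0,255,140,1,0,0,0,0,255,175,1,0,0,0,0,255,200,1,0,0,0,0,255,215,1,0,0,0,0,255,225,1,0,0,0,0,255,231,1,0,0,0,0,255,235,1,0,0,0,0,255,235,1,0,0,0,0,255,235,1,0,0,0,0,255,235,1,0,0,0,0]'

```text
time: 40.42
tcp_pos: [0.5358, -0.3915, -0.0049]
tool_rot: [49.2, 89.9, -46.7]
force: [-0.2, -0.4, -0.8]
finger_gap: 0.0608
```

```bash
python3 - <<'E'
from h import *
p0,R0,s=tool();print(p0,s['finger_gap'],s['force'])
E
```

```text
[ 0.53582481 -0.39150436 -0.00493329] 0.060815389976835874 [-0.24508062 -0.38411383 -0.79887143]
```

Call:
apply_moves --commands '[255,2,0,0,0,0,0,255,3,0,0,0,0,0,255,3,0,0,0,0,0,0,3,0,0,0,0,0,0,3,0,0,0,0,0,0,3,0,0,0,0,0,0,3,0,0,0,0,0,0,-20,0,0,0,0,0,0,-60,0,0,0,0,0,0,-100,0,0,0,0,0,0,-140,0,0,0,0,0,0,-180,0,0,0,0,0,0,-233,0,0,0,0,0,0,-233,0,0,0,0,0,0,-233,0,0,0,0,0]'

```text
time: 41.67
tcp_pos: [0.5362, -0.392, 0.2315]
tool_rot: [49.8, 89.5, -46.1]
force: [0.2, -0.7, -1.3]
finger_gap: 0.0857
```

```bash
python3 - <<'E'
from h import *
p0,R0,s=tool();print(p0,s['finger_gap'],s['force'])
w=manip.camera('wrist');save(w,'w28.png')
tops(w,.037)
plan([.5475,.123,.23],DOWN(-5.8))
E
```

```text
[ 0.53621939 -0.39198032  0.23147881] 0.08567078669646214 [ 0.20851431 -0.66235414 -1.3137111 ]
top [ 527   90   33   55 1395] [545.1 118.9] [ 0.8463 -0.3552  0.037 ]
top [ 249  155   50   50 1892] [273.8 179.2] [ 0.5352 -0.3923  0.037 ]
top [ 257  223   47   44 1576] [280.6 244. ] [ 0.5352 -0.4763  0.037 ]
top [262 341  62  19 439] [291.8 348.3] [ 0.5354 -0.6384  0.037 ]
  mm [  -2.9  -40.4 -513. ] rot [-0.   0.1 -0.1] rows>= 13
```

View pics/w28.png

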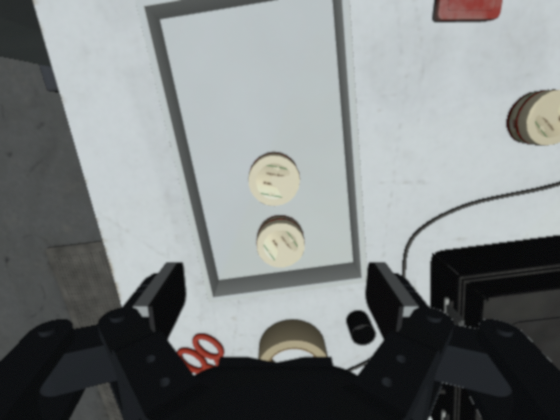

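Two pots now stand in the tray, at (274,179) and (281,244). Next is pot C.

Call:
apply_moves --commands '[30,-3,-3,-40,0,0,0,30,-3,-6,-80,0,0,0,30,-3,-9,-120,0,0,0,30,-3,-12,-160,0,0,0,30,-3,-15,-200,0,0,0,30,-3,-18,-240,0,0,0,30,-3,-21,-280,0,0,0,30,-3,-24,-320,0,0,0,30,-3,-28,-360,0,0,0,30,-3,-31,-400,0,0,0,30,-3,-34,-440,0,0,0,30,-3,-38,-480,0,0,0,30,-3,-40,-513,0,0,0,30,-3,-40,-513,0,0,0,30,60,-40,-513,0,0,0,30,120,-40,-513,0,0,0,30,120,-40,-513,0,0,0,30,120,-40,-513,0,0,0,30,120,-40,-513,0,0,0]'

```text
time: 43.3
tcp_pos: [0.5466, 0.1228, 0.1053]
tool_rot: [-82.5, 89.7, -178.4]
force: [0.6, -0.2, 1.2]
finger_gap: 0.0749
```

```bash
python3 - <<'E'
from h import *
p0,R0,s=tool();print(p0,s['finger_gap'],s['force'])
w=manip.camera('wrist');save(w,'w29.png')
tops(w)
plan([.5485,.123,-.003],DOWN(-5.8))
E
```

```text
[0.54658601 0.12284246 0.10531082] 0.07492661538767995 [ 0.61358701 -0.18267728  1.20921225]
top [ 240  176   76   74 4227] [277.9 213. ] [0.548  0.1233 0.042 ]
  mm [ 1.106e+02  4.000e-01 -1.000e-01] rot [-0.1  0.   0. ] rows>= 3
```

View pics/w29.png

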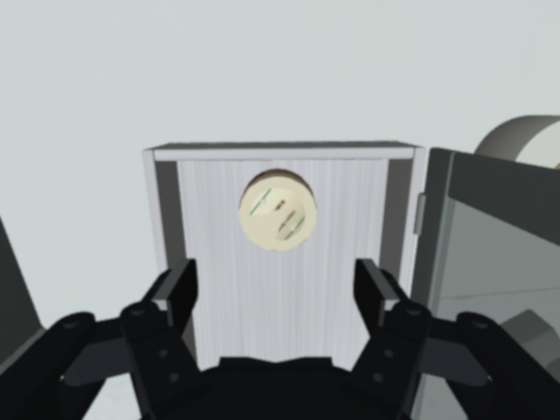

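Call:
apply_moves --commands '[30,35,0,0,0,0,0,30,65,0,0,0,0,0,30,85,0,0,0,0,0,30,98,0,0,0,0,0,30,105,0,0,0,0,0,30,109,0,0,0,0,0,30,109,0,0,0,0,0,30,109,0,0,0,0,0]'

```text
time: 44.02
tcp_pos: [0.5487, 0.1232, -0.0006]
tool_rot: [96.4, 89.9, 0.6]
force: [0.6, -0.5, -0.2]
finger_gap: 0.075
```

```bash
python3 - <<'E'
from h import *
p0,R0,s=tool();print(p0,s['finger_gap'],s['force'])
w=manip.camera('wrist')
tops(w)
E
```

```text
[ 0.5487393   0.12322245 -0.00062559] 0.07495230002287262 [ 0.62849639 -0.50114414 -0.20361774]
top [  208   225   133   118 11535] [274.6 284.1] [0.5481 0.1244 0.042 ]
```

Call:
apply_moves --commands '[30,2,0,0,0,0,0,255,2,0,0,0,0,0,255,2,0,0,0,0,0,255,2,0,0,0,0,0,255,2,0,0,0,0,0,255,2,0,0,0,0,0]' --squeeze 60

```text
time: 44.57
tcp_pos: [0.548, 0.1232, -0.0032]
tool_rot: [94.5, 89.9, -1.3]
force: [-1.0, -0.1, 5.6]
finger_gap: 0.0608
```

```bash
python3 - <<'E'
from h import *
p0,R0,s=tool();print(p0,s['finger_gap'],s['force'])
plan([.535,-.308,.23],DOWN(-5.8))
E
```

```text
[ 0.54804359  0.12324281 -0.00315855] 0.06084494501336115 [-0.97013716 -0.12003261  5.60927222]
  mm [-233.2   31.1  430.3] rot [-0.  -0.  -0.1] rows>= 12
```

Call:
apply_moves --commands '[255,-30,0,0,0,0,0,255,-60,0,0,0,0,0,255,-100,0,0,0,0,0,255,-140,0,0,0,0,0,255,-180,0,0,0,0,0,255,-233,0,0,0,0,0,255,-233,0,10,0,0,0,255,-233,3,40,0,0,0,255,-233,6,80,0,0,0,255,-233,9,120,0,0,0,255,-233,12,160,0,0,0,255,-233,15,200,0,0,0,255,-233,18,240,0,0,0,255,-233,21,280,0,0,0,255,-233,24,320,0,0,0,255,-233,27,360,0,0,0,255,-233,30,400,0,0,0,255,-233,31,430,0,0,0,255,-233,31,430,0,0,0,255,-233,31,430,0,0,0]'

```text
time: 46.23
tcp_pos: [0.5343, -0.309, 0.2284]
tool_rot: [-130.9, 89.9, 133.1]
force: [-0.6, 1.3, -0.4]
finger_gap: 0.0609
```

```bash
python3 - <<'E'
from h import *
p0,R0,s=tool();print(p0,s['finger_gap'],s['force'])
w=manip.camera('wrist');save(w,'w30.png')
plan([.535,-.308,-.008],DOWN(-5.8))
E
```

```text
[ 0.53429808 -0.30904487  0.22837124] 0.06091741143788646 [-0.64182108  1.30294584 -0.37489671]
  mm [236.7   0.5   0.4] rot [-0.1 -0.   0. ] rows>= 6
```

View pics/w30.png

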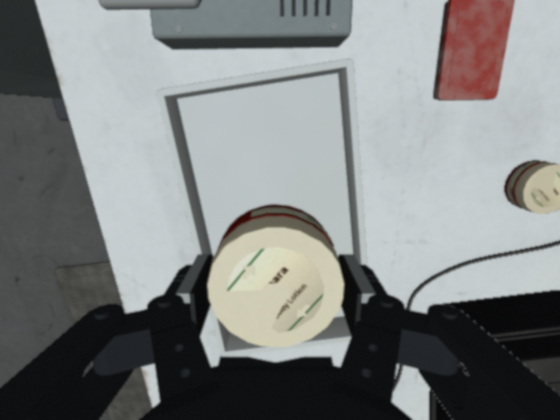

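Call:
apply_moves --commands '[255,20,0,0,0,0,0,255,60,0,0,0,0,0,255,100,0,0,0,0,0,255,140,0,0,0,0,0,255,175,0,0,0,0,0,255,200,0,0,0,0,0,255,215,0,0,0,0,0,255,225,0,0,0,0,0,255,231,0,0,0,0,0,255,235,0,0,0,0,0,255,235,0,0,0,0,0,255,235,0,0,0,0,0,255,237,0,0,0,0,0,255,237,0,0,0,0,0]'

```text
time: 47.45
tcp_pos: [0.5351, -0.3078, -0.0076]
tool_rot: [56.6, 89.9, -39.2]
force: [-0.5, 0.7, -0.1]
finger_gap: 0.0604
```

```bash
python3 - <<'E'
from h import *
p0,R0,s=tool();print(p0,s['finger_gap'],s['force'])
E
```

```text
[ 0.53505207 -0.30783741 -0.00758065] 0.060361590315384586 [-0.53003313  0.6922533  -0.09086132]
```

Call:
apply_moves --commands '[0,0,0,0,0,0,0,0,0,0,0,0,0,0,0,0,0,0,0,0,0,0,0,0,0,0,0,0,0,-20,0,0,0,0,0,0,-60,0,0,0,0,0,0,-100,0,0,0,0,0,0,-140,0,0,0,0,0,0,-180,0,0,0,0,0,0,-230,0,20,0,0,0,0,-270,0,60,0,0,0,0,-310,0,60,0,0,0,0,-310,0,60,0,0,0,0,-310,0,60,0,0,0,0,-310,0,60,0,0,0]'

```text
time: 48.7
tcp_pos: [0.5287, -0.3677, 0.3024]
tool_rot: [52.1, 89.9, -43.8]
force: [0.3, -0.2, -0.2]
finger_gap: 0.0853
```

```bash
python3 - <<'E'
from h import *
p0,R0,s=tool();print(p0,s['finger_gap'],s['force'])
w=manip.camera('wrist');save(w,'w31.png')
tops(w,.037)
d=manip.camera('scene');save(d,'s31.png')
plan([.62,.056,.36],DOWN(-5.8))
e=manip.camera('side')
for n,p in (('s',d),('d',e)):
  for t,z in [('lid_handle',.288),('hasp_bar',.17)]:
    for r in manip.mark_of(p,t)[:2]: print(n,t,np.round(r['at'],1),round(r['confidence'],2),atz(p,r['at'],z).round(4))
E
```

```text
[ 0.52874568 -0.36772019  0.30240264] 0.08526597892255026 [ 0.26488289 -0.19314528 -0.22541467]
top [428   4  22  34 304] [439.   22.4] [ 0.7485 -0.2069  0.037 ]
top [ 254  103   44   46 1520] [275.5 125.9] [ 0.535 -0.309  0.037]
top [ 491  113   45   44 1506] [512.6 134.8] [ 0.8553 -0.3539  0.037 ]
top [ 261  166   42   41 1320] [281.5 185.7] [ 0.5351 -0.3922  0.037 ]
top [ 267  222   40   37 1128] [286.9 240. ] [ 0.535  -0.4763  0.037 ]
top [267 323  62  38 689] [296.3 337.4] [ 0.5345 -0.6538  0.037 ]
  mm [ -58.9   48.  -430. ] rot [-0.  -0.1  0.1] rows>= 11
s lid_handle [318.1 173.4] 0.71 [0.6546 0.0576 0.288 ]
s hasp_bar [295.2 270. ] 0.63 [ 0.4688 -0.1616  0.17  ]
d lid_handle [294.8 160.6] 0.72 [0.6299 0.0565 0.288 ]
d hasp_bar [358.  209.9] 0.71 [ 0.4604 -0.159   0.17  ]
d hasp_bar [215.7 253.3] 0.62 [0.2052 0.322  0.17  ]
```

View pics/w31.png

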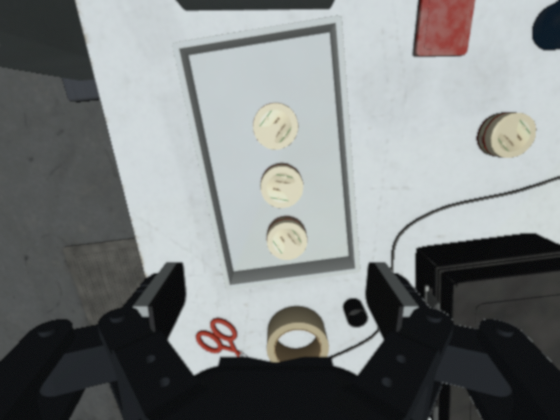

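View pics/s31.png

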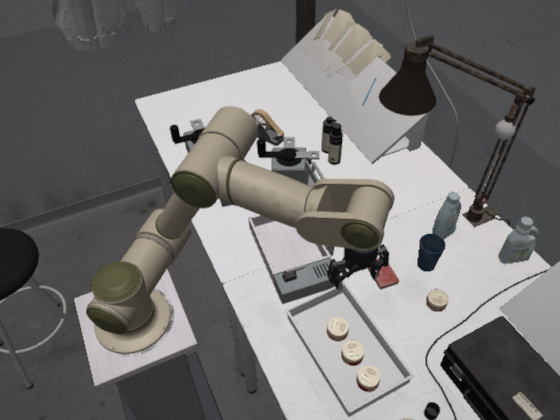

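All three pots stand in the tray, at (276,126), (282,186) and (287,240), and the chamber is empty. Now the lid: back above its handle.

```bash
python3 - <<'E'
from h import *
plan([.648,.055,.335],DOWN(-5.8))
E
```

```text
mm [ -33.5   75.8 -431.9] rot [-0.  -0.   0.1] rows>= 11
```

Call:
apply_moves --commands '[195,-33,0,0,0,0,0,195,-33,7,-40,0,0,0,195,-33,14,-80,0,0,0,195,-33,21,-120,0,0,0,195,-33,28,-160,0,0,0,195,-33,35,-200,0,0,0,195,-33,42,-240,0,0,0,195,-33,49,-280,0,0,0,195,-33,56,-320,0,0,0,195,-33,63,-360,0,0,0,195,-33,70,-400,0,0,0,195,-33,76,-432,0,0,0,195,-33,76,-432,0,0,0,195,-33,76,-432,0,0,0,195,-33,76,-432,0,0,0]'

```text
time: 50.3
tcp_pos: [0.6482, 0.0544, 0.3346]
tool_rot: [-61.1, 90.0, -156.9]
force: [0.6, -1.2, -0.8]
finger_gap: 0.0196
```

```bash
python3 - <<'E'
from h import *
p0,R0,s=tool();print(p0,s['finger_gap'],s['force'])
w=manip.camera('wrist');save(w,'w32.png')
plan([.648,.055,.257],DOWN(-5.8))
E
```

```text
[0.64820827 0.05441277 0.33460785] 0.01960856022557835 [ 0.58003829 -1.17262717 -0.81409781]
  mm [77.8 -0.3 -1.2] rot [-0.1  0.   0. ] rows>= 2
```

View pics/w32.png

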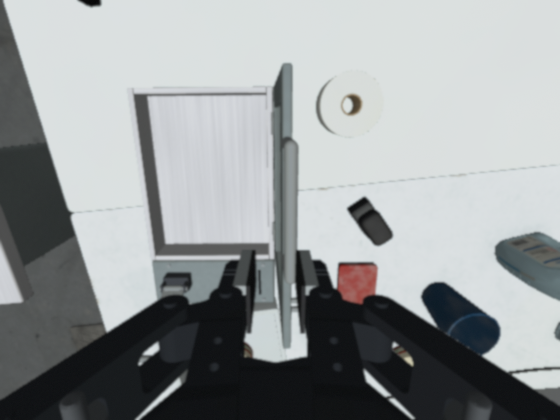

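```bash
python3 - <<'E'
from h import *
w=manip.camera('wrist')
for uv in [(290,145),(290,200),(289,240)]: print(atz(w,uv,.289).round(4))
g=w['frame'].mean(2);print(g[200,270:310].astype(int))
p0,R0,s=tool();print(R0.round(4))
E
```

```text
[0.6633 0.107  0.289 ]
[0.6599 0.0687 0.289 ]
[0.6564 0.0382 0.289 ]
[212 207 190 159 137 125 119 114 110 101  86  77  91 107 112 121 133 142
 147 149 150 150 148 143 137 129 130 164 205 220 221 221 221 222 222 222
 222 222 222 222]
[[-1.000e-04  9.947e-01 -1.031e-01]
 [-1.000e-04 -1.031e-01 -9.947e-01]
 [-1.000e+00 -1.000e-04  1.000e-04]]
```

Call:
apply_moves --commands '[195,0,10,0,0,0,0,195,0,10,0,0,0,0,195,0,10,0,0,0,0]'

```text
time: 50.65
tcp_pos: [0.6582, 0.0526, 0.3346]
tool_rot: [-85.4, 90.0, 178.7]
force: [-0.7, -1.0, -0.4]
finger_gap: 0.0204
```

```bash
python3 - <<'E'
from h import *
p0,R0,s=tool();print(p0,s['finger_gap'],s['force'])
w=manip.camera('wrist');save(w,'w33.png')
for uv in [(277,200)]: print(atz(w,uv,.289).round(4))
E
```

```text
[0.65823227 0.05255879 0.33461007] 0.02035699316211852 [-0.74977494 -0.9652689  -0.43363931]
[0.6608 0.0684 0.289 ]
```

View pics/w33.png

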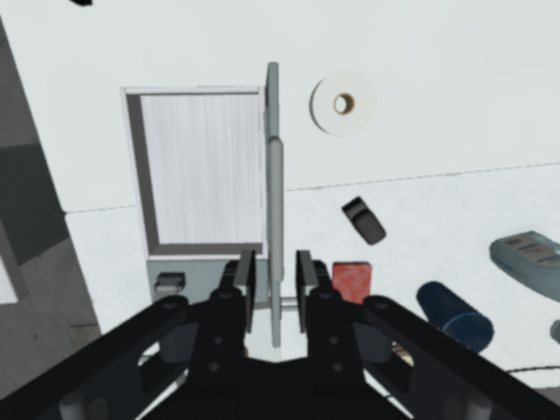

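Call:
apply_moves --commands '[195,30,0,0,0,0,0,195,55,0,0,0,0,0,195,70,0,0,0,0,0,195,77,0,0,0,0,0,195,77,0,0,0,0,0,255,77,0,0,0,0,0,255,77,0,0,0,0,0,255,77,0,0,0,0,0,255,77,0,0,0,0,0,255,77,0,0,0,0,0,255,77,0,0,0,0,0]' --squeeze 25

```text
time: 51.62
tcp_pos: [0.6584, 0.0535, 0.2589]
tool_rot: [81.0, 89.9, -14.8]
force: [-1.5, -2.2, 3.2]
finger_gap: 0.0085
```

```bash
python3 - <<'E'
from h import *
p0,R0,s=tool();print(p0,s['finger_gap'],s['force'])
for th in list(range(90,0,-5))+[3,1.2]:
    t=np.radians(th);t1=np.radians(93.5)
    print(th,(-230*(np.sin(t)-np.sin(t1))).round(1),(-230*(np.cos(t)-np.cos(t1))).round(1))
E
```

```text
[0.65840478 0.05348991 0.2589202 ] 0.008459229776207472 [-1.54340972 -2.18129119  3.18220032]
90 -0.4 -14.0
85 0.4 -34.1
80 3.1 -54.0
75 7.4 -73.6
70 13.4 -92.7
65 21.1 -111.2
60 30.4 -129.0
55 41.2 -146.0
50 53.4 -161.9
45 66.9 -176.7
40 81.7 -190.2
35 97.6 -202.4
30 114.6 -213.2
25 132.4 -222.5
20 150.9 -230.2
15 170.0 -236.2
10 189.6 -240.5
5 209.5 -243.2
3 217.5 -243.7
1.2 224.8 -244.0
```

Call:
apply_moves --commands '[255,-0.4,-14,0,0,0,0,255,0.4,-34.1,0,0,0,0,255,3.1,-54,0,0,0,0,255,7.4,-73.6,0,0,0,0,255,13.4,-92.7,0,0,0,0,255,21.1,-111.2,0,0,0,0,255,30.4,-129,0,0,0,0,255,41.2,-146,0,0,0,0,255,53.4,-161.9,0,0,0,0,255,66.9,-176.7,0,0,0,0,255,66.9,-176.7,0,0,0,0]'

```text
time: 52.53
tcp_pos: [0.4797, 0.0711, 0.1894]
tool_rot: [-56.4, 89.8, -152.3]
force: [-3.5, -5.3, -0.9]
finger_gap: 0.0085
```

```bash
python3 - <<'E'
from h import *
p0,R0,s=tool();print(p0,s['finger_gap'],s['force'])
d=manip.camera('side');c=d['frame'][150:265,245:375];cv2.imwrite('pics/d34.png',cv2.resize(c,(678,600),interpolation=cv2.INTER_CUBIC)[:,:,::-1])
E
```

```text
[0.4797348  0.07114392 0.18941156] 0.008535005689696272 [-3.46397391 -5.25774039 -0.89031078]
```

View pics/d34.png

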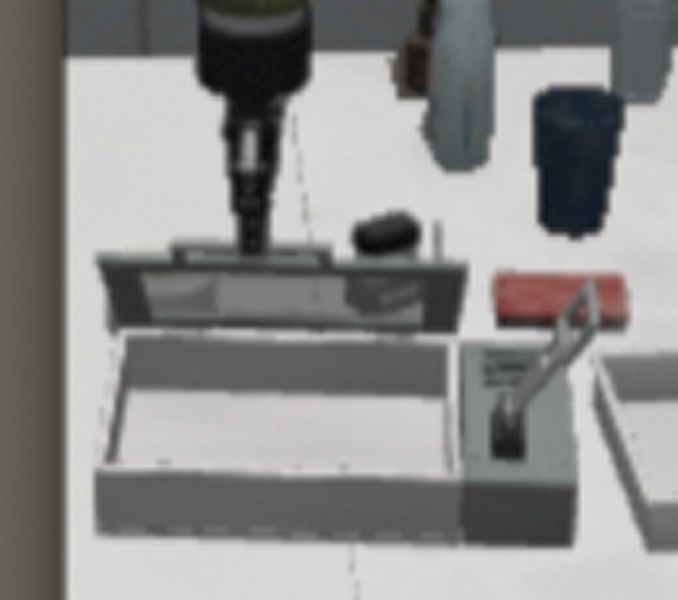

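Forces are low. Now the remaining arc down, relative to the 45° point.

Call:
apply_moves --commands '[255,14.8,-13.5,0,0,0,0,255,30.7,-25.7,0,0,0,0,255,47.7,-36.5,0,0,0,0,255,65.5,-45.8,0,0,0,0,255,84,-53.5,0,0,0,0,255,103.1,-59.5,0,0,0,0,255,122.7,-63.8,0,0,0,0,255,142.6,-66.5,0,0,0,0,255,150.6,-67,0,0,0,0,255,158,-67.3,0,0,0,0,255,158,-67.3,0,0,0,0,255,158,-67.3,0,0,0,0]'

```text
time: 53.58
tcp_pos: [0.4155, 0.0783, 0.0329]
tool_rot: [-62.0, 90.0, -157.9]
force: [-1.4, -3.7, -2.4]
finger_gap: 0.0086
```

```bash
python3 - <<'E'
from h import *
p0,R0,s=tool();print(p0,s['finger_gap'],s['force'])
d=manip.camera('side');c=d['frame'][180:265,245:375];cv2.imwrite('pics/d35.png',cv2.resize(c,(780,510),interpolation=cv2.INTER_CUBIC)[:,:,::-1])
E
```

```text
[0.41545645 0.0783208  0.03288305] 0.00856996476463185 [-1.40885646 -3.65385376 -2.37717135]
```

View pics/d35.png

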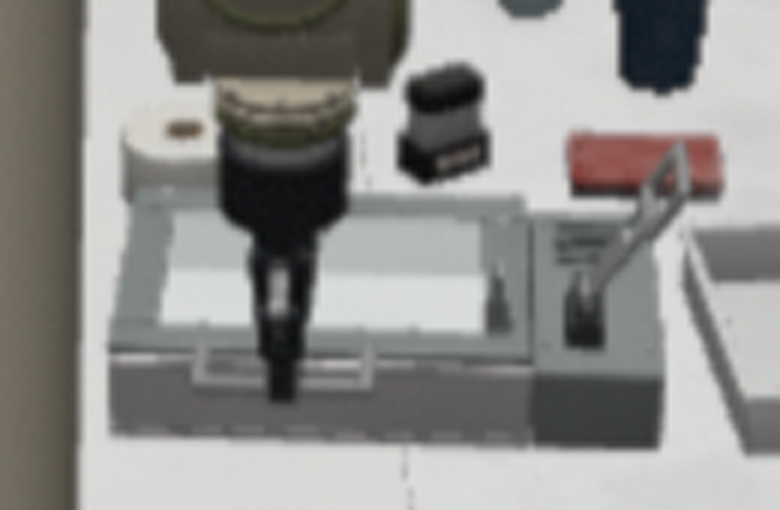

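Call:
apply_moves --commands '[255,2,0,0,0,0,0,255,4,0,0,0,0,0,255,4,0,0,0,0,0]'

```text
time: 53.88
tcp_pos: [0.4157, 0.0785, 0.0307]
tool_rot: [87.6, 89.9, -8.2]
force: [-9.9, -2.9, 25.5]
finger_gap: 0.0088
```

```bash
python3 - <<'E'
from h import *
p0,R0,s=tool();print(p0,s['finger_gap'],s['force'])
E
```

```text
[0.41566669 0.07850573 0.03073883] 0.00876325897825809 [-9.92864306 -2.89040176 25.48104948]
```

Call:
apply_moves --commands '[255,-3,0,0,0,0,0,255,-3,0,0,0,0,0,195,-3,0,0,0,0,0,195,-3,0,0,0,0,0,195,-3,0,0,0,0,0,195,-3,0,0,0,0,0,195,-25,0,0,0,0,0,195,-60,0,0,0,0,0,195,-100,0,0,0,0,0,195,-140,0,0,0,0,0,195,-180,0,0,0,0,0,195,-220,0,0,0,0,0,195,-220,0,0,0,0,0]'

```text
time: 54.97
tcp_pos: [0.4181, 0.0784, 0.2559]
tool_rot: [91.4, 89.2, -4.4]
force: [-0.6, -1.3, -0.0]
finger_gap: 0.0201
```

```bash
python3 - <<'E'
from h import *
p0,R0,s=tool();print(p0,s['finger_gap'],s['force'])
plan([.469,-.13,.30],DOWN(84))
E
```

```text
[0.41808565 0.07840033 0.25592051] 0.02013190161837382 [-0.57556254 -1.28125786 -0.04081572]
  mm [-43.2  72.4 202.1] rot [-89.8   0.6  -0.6] rows>= 13
```

Call:
apply_moves --commands '[195,-14,75,229,-90,0,0,195,-14,75,229,-90,0,0,195,-14,75,229,-90,0,0,195,-14,75,229,-90,0,0,195,-14,75,229,-90,0,0,195,-14,75,229,-90,0,0,195,-14,75,229,-90,0,0,195,-14,75,229,-90,0,0,195,-14,75,229,-90,0,0,195,-14,75,229,-90,0,0,195,-14,75,229,-90,0,0,195,-14,75,229,-90,0,0,195,-14,75,229,-90,0,0,195,-14,75,229,-90,0,0,195,-14,75,229,-90,0,0,195,-14,75,229,-90,0,0]'

```text
time: 56.3
tcp_pos: [0.4669, -0.157, 0.2628]
tool_rot: [127.8, 90.0, 121.9]
force: [0.0, 0.3, 0.2]
finger_gap: 0.0202
```

```bash
python3 - <<'E'
from h import *
p0,R0,s=tool();print(p0,s['finger_gap'],s['force'])
w=manip.camera('wrist');save(w,'w36.png')
for r in manip.mark_of(w,'hasp_bar')[:2]: print(r,atz(w,r['at'],.174))
E
```

```text
[ 0.4669035  -0.15696664  0.26278946] 0.020203250527514007 [0.03984362 0.31482463 0.19435279]
{'at': [272.4, 206.6], 'confidence': 0.65} [ 0.46791049 -0.15967852  0.174     ]
```

View pics/w36.png

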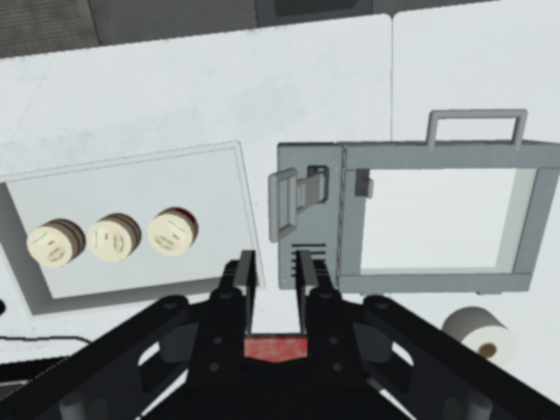

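Call:
apply_moves --commands '[195,40,-3,1,0,0,0,195,75,-3,1,0,0,0,195,100,-3,1,0,0,0,195,113,-3,1,0,0,0,195,113,-3,1,0,0,0,195,113,-3,1,0,0,0]'

```text
time: 56.9
tcp_pos: [0.4676, -0.1601, 0.1501]
tool_rot: [151.2, 90.0, 145.3]
force: [0.3, 0.8, 0.4]
finger_gap: 0.0197
```

```bash
python3 - <<'E'
from h import *
p0,R0,s=tool();print(p0,s['finger_gap'],s['force'])
w=manip.camera('wrist');c=w['frame'][190:320,190:360];cv2.imwrite('pics/w37.png',cv2.resize(c,(785,600),interpolation=cv2.INTER_CUBIC)[:,:,::-1])
E
```

```text
[ 0.46759569 -0.16011911  0.15012341] 0.01967519562515048 [0.34098353 0.75176442 0.40652959]
```

View pics/w37.png

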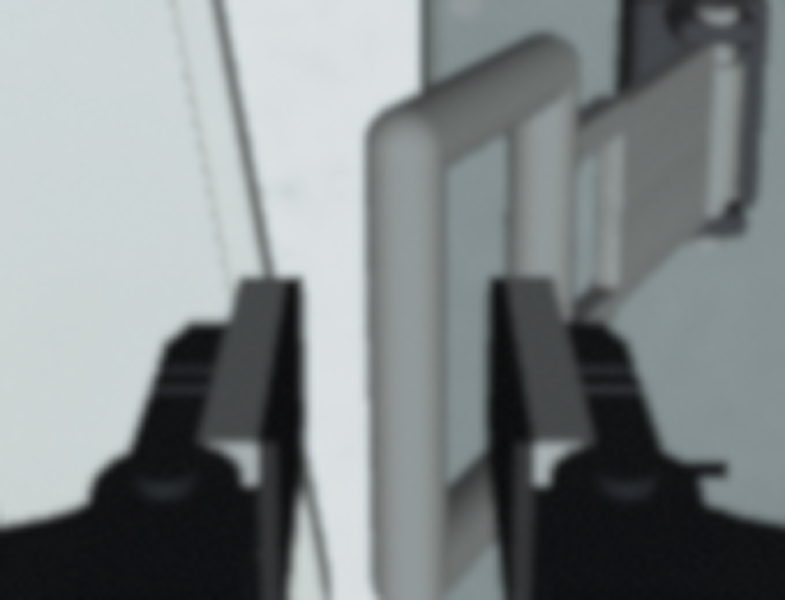

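Call:
apply_moves --commands '[255,0,0,0,0,0,0,255,0,0,0,0,0,0,255,0,0,0,0,0,0,255,0,0,0,0,0,0,255,0,0,0,0,0,0,255,0,0,0,0,0,0]' --squeeze 20

```text
time: 57.45
tcp_pos: [0.4683, -0.161, 0.1514]
tool_rot: [-37.7, 89.8, -43.5]
force: [0.7, -3.8, 6.5]
finger_gap: -0.0001
```

```bash
python3 - <<'E'
from h import *
p0,R0,s=tool();print(p0,s['finger_gap'],s['force'])
a=np.radians(122)
for th in range(116,-1,-6):
    t=np.radians(th);print(th,(-101*(np.sin(t)-np.sin(a))).round(1),(101*(np.cos(t)-np.cos(a))).round(1))
E
```

```text
[ 0.4683455  -0.16104852  0.15139482] -0.00013596935044558756 [ 0.68466488 -3.81744824  6.46503272]
116 -5.1 9.2
110 -9.3 19.0
104 -12.3 29.1
98 -14.4 39.5
92 -15.3 50.0
86 -15.1 60.6
80 -13.8 71.1
74 -11.4 81.4
68 -8.0 91.4
62 -3.5 100.9
56 1.9 110.0
50 8.3 118.4
44 15.5 126.2
38 23.5 133.1
32 32.1 139.2
26 41.4 144.3
20 51.1 148.4
14 61.2 151.5
8 71.6 153.5
2 82.1 154.5
```

The jaws closed above the bar, so I need to be lower. Reopening.

Call:
apply_moves --commands '[255,-15,0,0,0,0,0,195,-15,0,0,0,0,0,195,-15,0,0,0,0,0,195,-15,0,0,0,0,0,195,-15,0,0,0,0,0]'

```text
time: 57.87
tcp_pos: [0.4672, -0.1598, 0.1644]
tool_rot: [150.2, 89.9, 144.3]
force: [-0.5, -1.2, 0.7]
finger_gap: 0.0199
```

```bash
python3 - <<'E'
from h import *
p0,R0,s=tool();print(p0,s['finger_gap'],s['force'])
w=manip.camera('wrist');c=w['frame'][190:320,190:360];cv2.imwrite('pics/w38.png',cv2.resize(c,(785,600),interpolation=cv2.INTER_CUBIC)[:,:,::-1])
d=manip.camera('side');c=d['frame'][180:265,285:405];cv2.imwrite('pics/d38.png',cv2.resize(c,(720,510),interpolation=cv2.INTER_CUBIC)[:,:,::-1])
d=manip.camera('scene')
print(proj(manip.camera('side'),p0))
E
```

```text
[ 0.46723768 -0.15982554  0.16443428] 0.019946252833586774 [-0.53548756 -1.21801936  0.70179697]
[357.84367331 210.32320599]
```

View pics/w38.png

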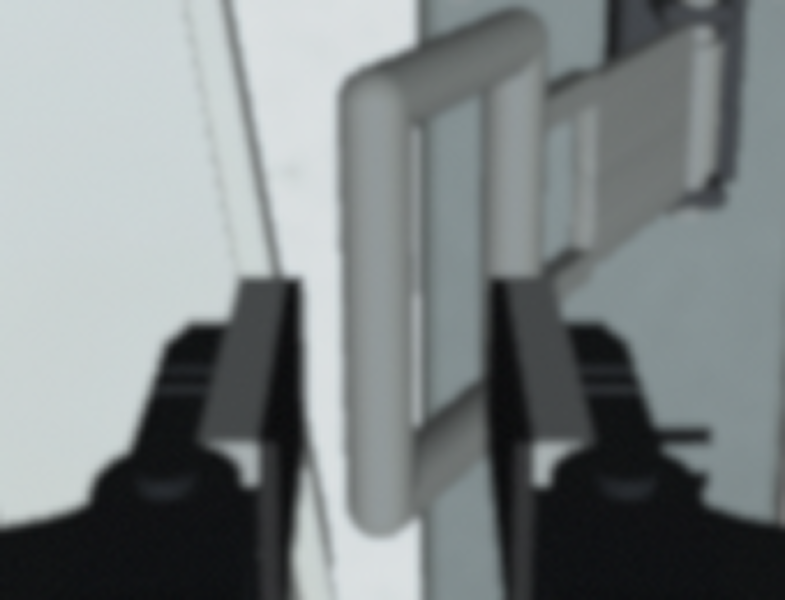

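View pics/d38.png

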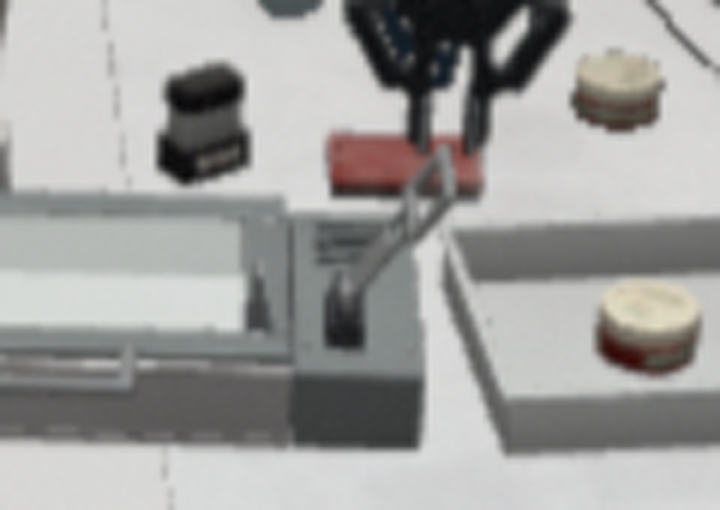

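Call:
apply_moves --commands '[195,0,-3,0,0,0,0,195,12,-3,0,0,0,0,195,24,-3,0,0,0,0,195,25,-3,0,0,0,0,195,25,-3,0,0,0,0]'

```text
time: 58.48
tcp_pos: [0.467, -0.1631, 0.1397]
tool_rot: [153.7, 89.9, 147.8]
force: [-0.5, -0.1, 0.6]
finger_gap: 0.0196
```

```bash
python3 - <<'E'
from h import *
p0,R0,s=tool();print(p0,s['finger_gap'],s['force'])
w=manip.camera('wrist');c=w['frame'][190:320,190:360];cv2.imwrite('pics/w39.png',cv2.resize(c,(785,600),interpolation=cv2.INTER_CUBIC)[:,:,::-1])
d=manip.camera('side');c=d['frame'][180:265,285:405];cv2.imwrite('pics/d39.png',cv2.resize(c,(720,510),interpolation=cv2.INTER_CUBIC)[:,:,::-1])
E
```

```text
[ 0.46699139 -0.16306347  0.13969937] 0.019590286321584736 [-0.46569806 -0.11818618  0.63064886]
```

View pics/w39.png

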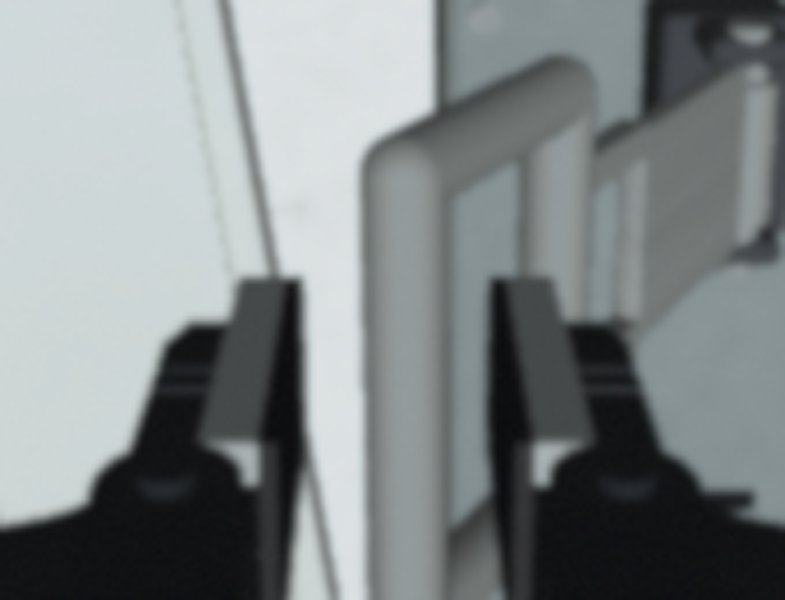

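View pics/d39.png

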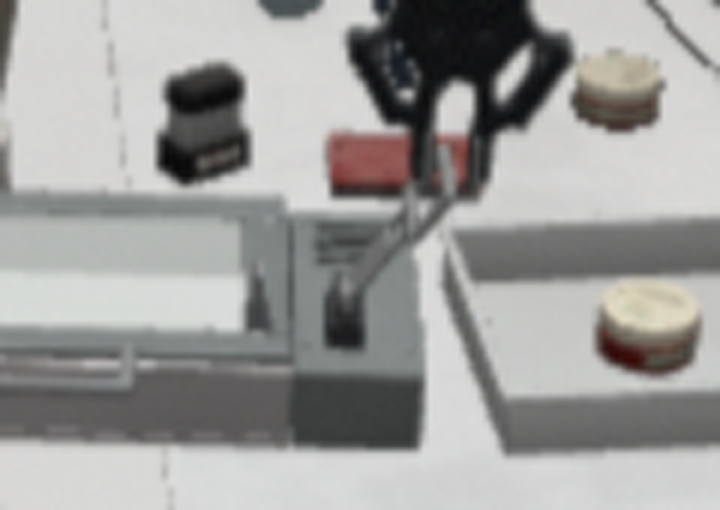

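Call:
apply_moves --commands '[255,0,0,0,0,0,0,255,0,0,0,0,0,0,255,0,0,0,0,0,0,255,0,0,0,0,0,0,255,0,0,0,0,0,0]' --squeeze 20

```text
time: 59.0
tcp_pos: [0.4675, -0.1634, 0.1405]
tool_rot: [-41.1, 89.9, -46.9]
force: [-0.4, -2.2, 4.1]
finger_gap: 0.0079
```

```bash
python3 - <<'E'
from h import *
p0,R0,s=tool();print(p0,s['finger_gap'],s['force'])
E
```

```text
[ 0.46747306 -0.16339242  0.14049699] 0.007901042076112906 [-0.39856986 -2.21477017  4.13691421]
```

Call:
apply_moves --commands '[255,-3.7,6,0,0,0,0,255,-7.8,13,0,0,0,0,255,-11.2,21.9,0,0,0,0,255,-14.3,32,0,0,0,0,255,-16.3,42.4,0,0,0,0,255,-17.2,53,0,0,0,0,255,-17,63.5,0,0,0,0,255,-15.7,74,0,0,0,0,255,-13.4,84.3,0,0,0,0,255,-9.9,94.3,0,0,0,0,255,-5.4,103.9,0,0,0,0,255,0,113,0,0,0,0,255,6.4,121.4,0,0,0,0,255,6.4,121.4,0,0,0,0]'

```text
time: 60.17
tcp_pos: [0.4794, -0.0405, 0.1323]
tool_rot: [128.6, 89.9, 122.8]
force: [-0.2, 2.0, 0.3]
finger_gap: 0.0079
```

```bash
python3 - <<'E'
from h import *
p0,R0,s=tool();print(p0,s['finger_gap'],s['force'])
d=manip.camera('side');c=d['frame'][180:265,285:405];cv2.imwrite('pics/d40.png',cv2.resize(c,(720,510),interpolation=cv2.INTER_CUBIC)[:,:,::-1])
for th in (44,38,32,26,20,14,8,2,0):
    t=np.radians(th);a=np.radians(50);print(th,(-101*(np.sin(t)-np.sin(a))).round(1),(101*(np.cos(t)-np.cos(a))).round(1))
E
```

```text
[ 0.47943992 -0.04045993  0.13229547] 0.007873494076248148 [-0.17092557  2.0189345   0.27931749]
44 7.2 7.7
38 15.2 14.7
32 23.8 20.7
26 33.1 25.9
20 42.8 30.0
14 52.9 33.1
8 63.3 35.1
2 73.8 36.0
0 77.4 36.1
```

View pics/d40.png

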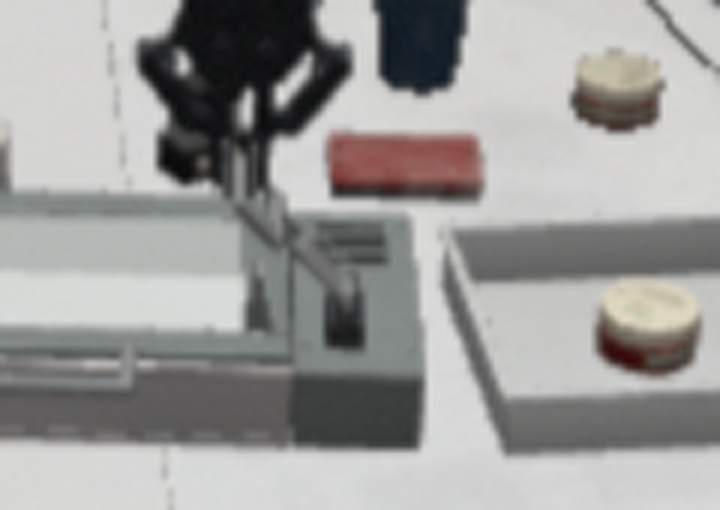

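Call:
apply_moves --commands '[255,7.2,7.5,0,0,0,0,255,15.2,14.2,0,0,0,0,255,23.8,20,0,0,0,0,255,33.1,24.9,0,0,0,0,255,42.8,29,0,0,0,0,255,52.9,32,0,0,0,0,255,63.3,33.8,0,0,0,0,255,70,34,0,0,0,0,255,75,34,0,0,0,0,255,75,34,0,0,0,0]'

```text
time: 61.05
tcp_pos: [0.483, -0.0077, 0.0576]
tool_rot: [116.4, 89.9, 110.6]
force: [0.1, 5.6, -1.7]
finger_gap: 0.0079
```

```bash
python3 - <<'E'
from h import *
p0,R0,s=tool();print(p0,s['finger_gap'],s['force'])
d=manip.camera('side');c=d['frame'][180:265,265:385];cv2.imwrite('pics/d41.png',cv2.resize(c,(720,510),interpolation=cv2.INTER_CUBIC)[:,:,::-1])
w=manip.camera('wrist');save(w,'w41.png')
E
```

```text
[ 0.48298982 -0.00771785  0.0575573 ] 0.007946671205458387 [ 0.11024921  5.56316021 -1.66020989]
```

View pics/d41.png

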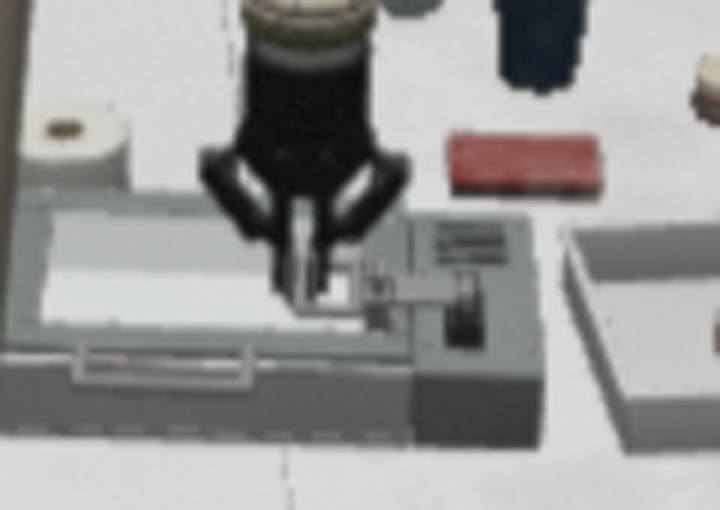

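View pics/w41.png

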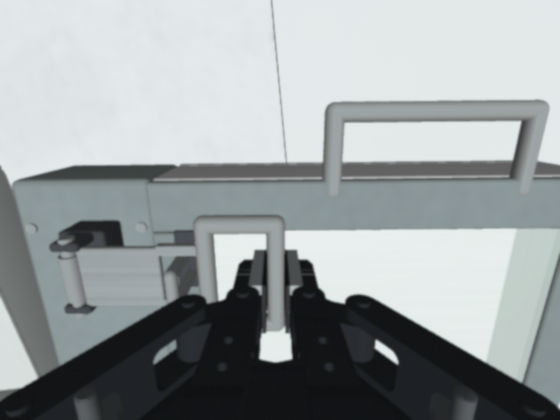

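Call:
apply_moves --commands '[255,2,0,0,0,0,0,255,3,0,0,0,0,0,255,3,0,0,0,0,0]'

```text
time: 61.4
tcp_pos: [0.4832, -0.0077, 0.0566]
tool_rot: [50.2, 89.9, 44.4]
force: [-4.2, 6.8, 15.1]
finger_gap: 0.0079
```

```bash
python3 - <<'E'
from h import *
p0,R0,s=tool();print(p0,s['finger_gap'],s['force'])
E
```

```text
[ 0.48323637 -0.00771589  0.05662113] 0.007929593920654487 [-4.15569428  6.83205335 15.09301244]
```

At the stop (15 N upward). Now I'll relax, let go and rise to look.

Call:
apply_moves --commands '[255,-3,0,0,0,0,0,195,-3,0,0,0,0,0,195,-3,0,0,0,0,0,195,-3,0,0,0,0,0,195,-3,0,0,0,0,0,195,-15,0,0,0,0,0,195,-40,0,0,0,0,0,195,-80,0,0,0,0,0,195,-120,0,0,0,0,0,195,-160,0,0,0,0,0,195,-200,0,-20,0,0,0,195,-240,0,-40,0,0,0,195,-240,0,-40,0,0,0,195,-240,0,-40,0,0,0]'

```text
time: 62.57
tcp_pos: [0.4433, -0.0045, 0.2979]
tool_rot: [-11.1, 89.7, -16.9]
force: [1.1, 0.6, -0.5]
finger_gap: 0.02
```

```bash
python3 - <<'E'
from h import *
p0,R0,s=tool();print(p0,s['finger_gap'],s['force'])
w=manip.camera('wrist');save(w,'w42.png');d=manip.camera('side');c=d['frame'][180:265,265:385];cv2.imwrite('pics/d42.png',cv2.resize(c,(720,510),interpolation=cv2.INTER_CUBIC)[:,:,::-1])
e=manip.camera('scene')
c=e['frame'][150:310,200:400];cv2.imwrite('pics/s42.png',cv2.resize(c,(750,600),interpolation=cv2.INTER_CUBIC)[:,:,::-1])
E
```

```text
[ 0.4433496  -0.00453361  0.29786809] 0.019995536897506376 [ 1.11116857  0.56368169 -0.47152556]
```

View pics/w42.png

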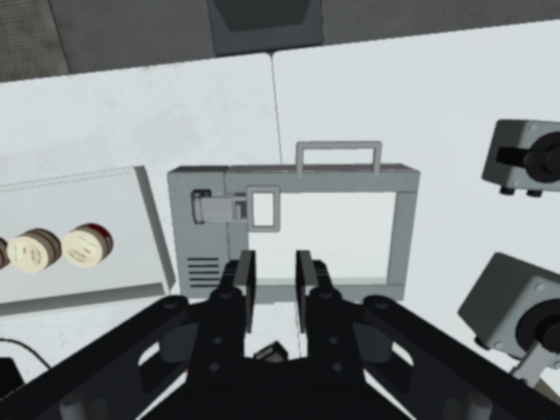

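View pics/d42.png

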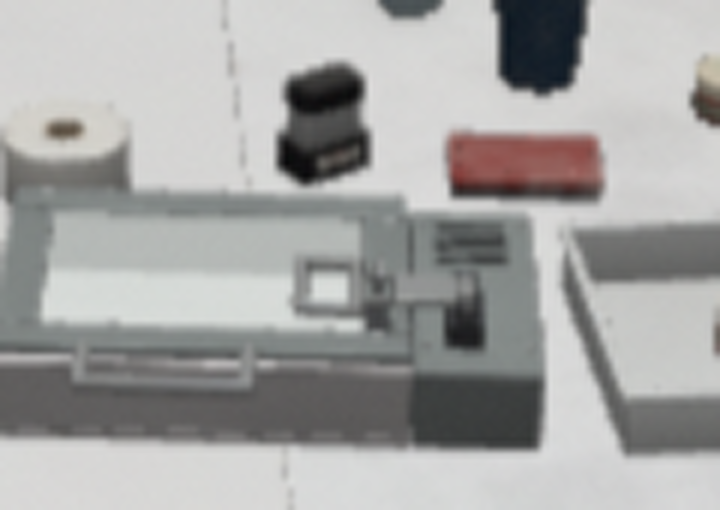

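View pics/s42.png

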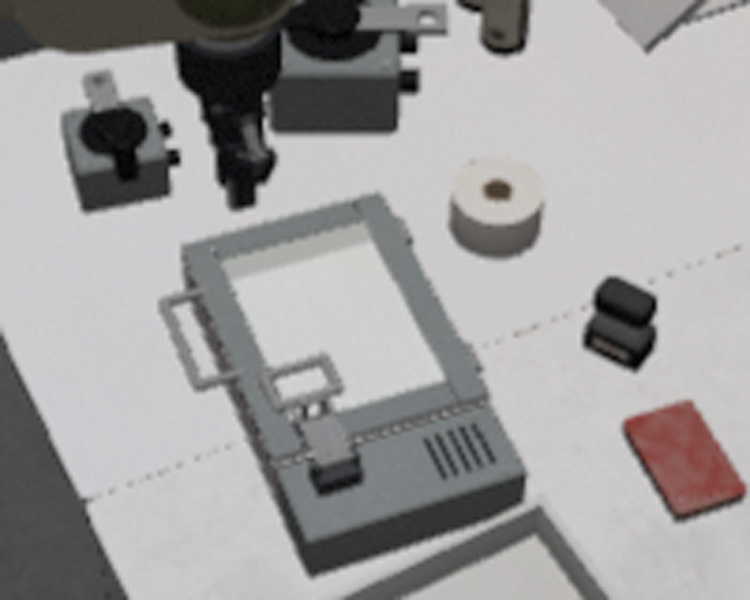

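Hasp is over the staple and the lid is shut. I'll compare against the first pictures, then look at the isolator holes and the tray.

```bash
python3 - <<'E'
from h import *
e=manip.camera('scene');o=cv2.imread('pics/scene0.png')[:,:,::-1].astype(int)
d=manip.camera('side');od=cv2.imread('pics/side0.png')[:,:,::-1].astype(int)
for n,A,B,(a,b,c,f) in [('hasp scene',e['frame'],o,(235,285,255,310)),('bystanders scene',e['frame'],o,(190,290,318,400)),('lid handle scene',e['frame'],o,(220,260,240,265))]:
    D=np.abs(A.astype(int)-B)[a:b,c:f].max(2);print(n,(D>40).sum(),D.size)
    ga=A[a:b,c:f].mean(2).astype(np.float32);gb=B[a:b,c:f].mean(2).astype(np.float32);print(cv2.phaseCorrelate(ga,gb))
plan([.47,.30,.26],DOWN(84))
E
```

```text
hasp scene 45 2750
((0.15554388507438688, 0.28729194017626014), 0.9556782194773357)
bystanders scene 0 8200
((0.012304851471789391, 0.0014275223460202824), 0.980537476963467)
lid handle scene 0 1000
((0.5783892468051981, 0.11874810258943569), 1.0918546361923218)
  mm [ 34.1 305.5  -4.2] rot [ 0.2 -0.2 -0. ] rows>= 8
```

Call:
apply_moves --commands '[0,0,40,-4,0,0,0,0,0,80,-4,0,0,0,0,0,120,-4,0,0,0,0,0,160,-4,0,0,0,0,0,200,-4,0,0,0,0,0,240,-4,0,0,0,0,0,280,-4,0,0,0,0,10,305,-4,0,0,0,0,34,305,-4,0,0,0,0,34,305,-4,0,0,0,0,34,305,-4,0,0,0]'

```text
time: 63.73
tcp_pos: [0.4699, 0.2992, 0.26]
tool_rot: [-151.3, 89.7, -157.1]
force: [-0.6, -0.9, 0.2]
finger_gap: 0.0856
```

```bash
python3 - <<'E'
from h import *
p0,R0,s=tool();print(p0,s['force'])
w=manip.camera('wrist');save(w,'w43.png')
u,v=proj(w,[.472,.4175,.07]).astype(int);print(u,v)
c=w['frame'][v-25:v+20,u-30:u+30];cv2.imwrite('pics/h43.png',cv2.resize(c,(800,600),interpolation=cv2.INTER_CUBIC)[:,:,::-1])
e=manip.camera('scene');c=e['frame'][270:420,270:430];cv2.imwrite('pics/s43.png',cv2.resize(c,(640,600),interpolation=cv2.INTER_CUBIC)[:,:,::-1])
tops(e,.037)
E
```

```text
[0.46987495 0.29921905 0.25999182] [-0.62378241 -0.86242691  0.22965044]
377 173
top [324  10  48  43 944] [346.9  31.7] [1.4246 1.167  0.037 ]
top [354  40  36  24 345] [373.6  51.6] [1.4441 0.9401 0.037 ]
top [ 64  57  31  21 302] [78.4 66.7] [0.1119 1.4408 0.037 ]
top [189  58  53  35 435] [216.5  73. ] [0.6833 1.101  0.037 ]
top [ 85  74  42  28 530] [105.2  86.9] [0.1899 1.2159 0.037 ]
top [ 78 247  30  29 447] [ 91.8 260.3] [-0.0633  0.2474  0.037 ]
top [  95  290   74   62 1222] [133.6 331.1] [-0.0061 -0.0654  0.037 ]
top [342 340  22  21 330] [352.6 350. ] [ 0.5355 -0.3943  0.037 ]
top [357 366  23  21 361] [368.5 375.5] [ 0.5357 -0.4785  0.037 ]
```

View pics/h43.png

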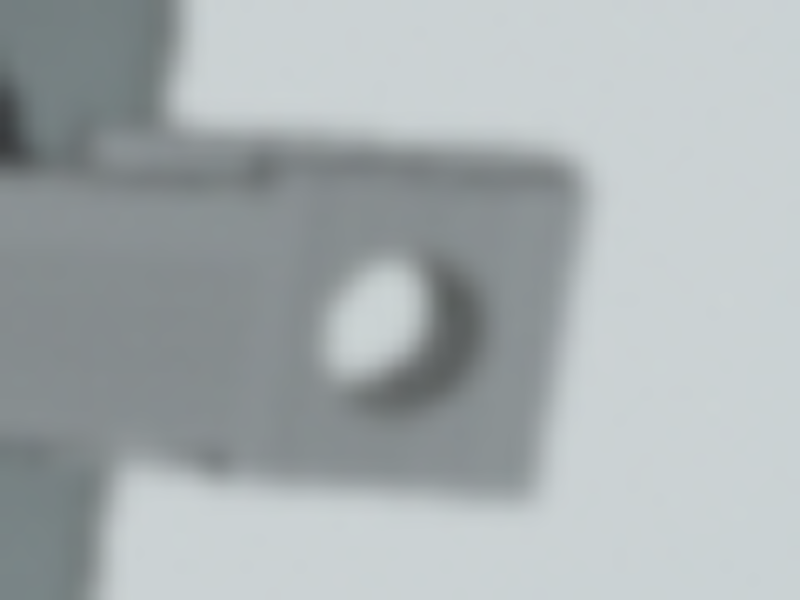

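View pics/s43.png

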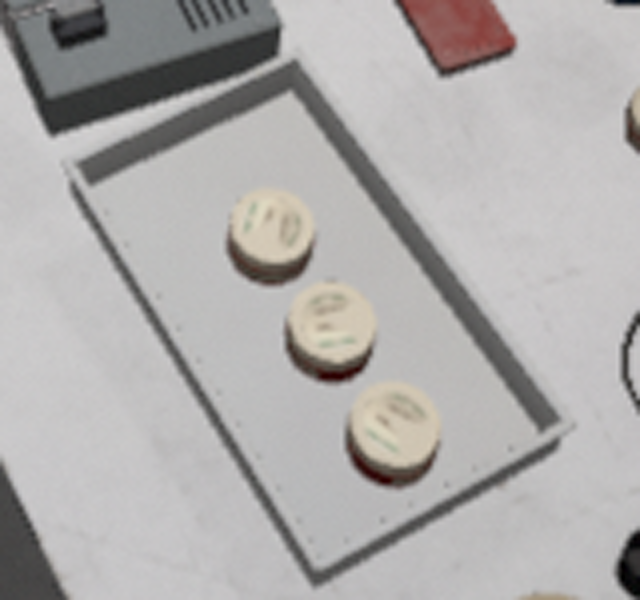

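The holes overlap (the crescent is just the oblique view) and the three pots stand upright in the tray. The robot is clear, so I'm handing in.

```bash
python3 - <<'E'
from rig import manip
print(manip.finish_job())
E
```

```text
the job is handed in; nothing more can be done
None
```

I did every step in the order given and handed the job in at about 64 s of the 208 s allowed; no verdict is reported. I turned the 90 mm isolator off and the hasp back, and opened the lid. I then stood all three pots in the tray, shut the lid and swung the hasp down over the staple.

**Last checks:**
- **Isolator:** seen from nearly overhead just after turning, the two padlock holes were concentric to about 1 mm. The final view was oblique; it looked the same but gave no finer figure.
- **Pots:** they stand upright in a line at x ≈ 0.535 and y ≈ -0.31, -0.39 and -0.48, well inside the limits. The last automatic search found only two of them, but the picture clearly shows all three.
- **Lid and hasp:** both were pressed down until they stopped (25 N and 15 N). In the scene camera they match the starting picture to within about 0.6 pixel.
- **Bystanders:** their area of the picture is unchanged from the start.

**What disagreed:**
- **Fingertips:** they sat about 15 mm higher than the reported TCP height. Because of this, two grabs at the hasp bar closed above it and had to be repeated lower.
- **Lid:** after I let it go it leaned back about 3.5° past upright, so I measured it again before gripping it to close.
- **Middle pot:** it was knocked aside while I was turning the hasp. I located it again before picking it up.

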